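# Close a vacuum pot and set its bleed screw a quarter turn open

## Robot

A 6-joint arm with a two-finger parallel gripper is mounted at the origin on a cart in front of the work surface, level with it; the furniture and walls round the work are solid. World frame = base frame: x ahead of the robot, y to its left, z up, the work surface at z = 0. Lengths are in m, angles in rad, forces in N, time in s.
With the tool pointing down it reaches from about 0.375 to 0.9 m from the base axis. Payload 3.1 kg.
Tool frame: the origin (TCP) lies on the centre line of the jaws, within the pads' length; the fingertips stand 19 mm ahead of it and the grasp point (between the pads) is the TCP; z points along the fingers, y is the line along which they close (so a half turn about z gives the same grasp; the last joint's range is limited). The gripper opens to 85 mm and grips with 20 to 120 N. Pads are 22 mm wide; open, the fingers measure 114 mm over their backs; the gripper's body (76 mm by 85 mm) begins 54 mm behind the grasp point. The pads swing forward as they close: fully open they stand 13 mm farther back than shut.
Start: joints at [-1.339, 0.527, 1.433, -0, 1.181, -0.178], TCP at [0.25, -0.573, 0.25] pointing down, gripper open.
Joint ranges: [-3.08, 3.08], [-0.75, 2.2], [0.22, 2.44], [-1.43, 4.57], [0, 2.65], [-2.85, 2.85]. Speed limits (rad/s): [2.79, 2.79, 3.14, 3.14, 3.14, 3.14].

## Interface

Orientations are given as a unit quaternion [x, y, z, w].
In Python, from station import manip gives the robot as it stands.
- The arm moves only by the tool servo_tool, never from a script. Its argument "rows" is a list that holds one entry, the list of rows, each a list of 7 numbers: the turn, a rotation vector about the tool's x, y, z in degrees, then the shift along the tool's x, y, z in m, then the gripper command: -1 is shut, 1 is fully open, values between are in proportion. In form: [[[wx, wy, wz, tx, ty, tz, jaw], ...]]. A call has 1 to 8 rows; each row shifts and turns the commanded pose from where the row before left it, along the tool's axes as they then stand; what a row does not reach is not made up. A row lasts 1/12 s, in which the tool goes at most 41.7 mm and 7.16 degrees, less where a joint would pass 70% of its speed; a pose out of reach is approached as far as the arm can. A call is refused whole if a number of a shift passes 0.0417 or a number of a turn 7.16, either way. A call with a gripper value outside its range is refused whole. The fingers move at their own pace and stop on an object; "squeeze" is the grip in N (left out, the last holds). Time passes only in rows, so rows that do not move let the fingers close. It gives the time, the measured TCP pose, the force, the opening and the grip force at its end, in the units of the state.
- manip.sense(): the state, without advancing time (a new reading comes with each control period).
- manip.snapshot(name): name is "scene" or "top" or "wrist"; returns the picture (480x640x3 uint8, blue, green, red); there is no depth.
- manip.camera_info(name): a dict with "K" (3x3 intrinsics, pixels), "k1" (the pictures are not rectified: a ray, as slopes to the right and down, at radius r is drawn at 1 + k1 r^2 times it, then the intrinsics apply), "camera_from_world" (4x4, takes a point from world to camera coordinates). Camera axes: x right, y down, z forward; pixel columns grow to the right and rows downward; lengths in m; the calibration is good to about 2 mm. A picture is of the moment at which its call begins: read the wrist's pose just before it. camera_info takes no time and is no camera call; for the wrist camera it gives the pose at the moment of the call.
- manip.sign_off(): hands the job in; it is judged then, once.
The state is a dict: "t": time; "q": joint angles; "qd": joint speeds; "tau": joint torques, N m; "tcp_pos": TCP position; "tool_rot": TCP orientation; "force": force on the tool from outside, world axes, zero at the start; "ft_torque": the same for the moment, N m; "finger_gap": opening from 0.0 (shut) to 1.0 (fully open); "gripper_force": force on a finger pad.
Only numpy, scipy, OpenCV 4.12 (cv2) and the standard library are available. Lean on these libraries where they do the work, as an engineer would, in place of code of your own. Each camera call takes 0.05 s, during which the arm holds its last target. There are 200 camera calls.

## Task

Tighten the four wing screws on the cover of the vacuum pot, each clockwise until it stops, in cross order: one, then the one diagonally opposite, then the other diagonal pair. Then turn the bleed screw in the middle of the cover clockwise until it bottoms, wait there a moment, and back it off a quarter turn. Leave the things lying on the cover and round the pot where they are.

Things in the scene. Friction and masses are not known exactly. Their poses are not given: they have to be found in the camera images.
- pot: square vacuum pot fixed to the worktop: aluminium box 190 mm wide under a clear cover 194 x 194 mm; origin at the centre of its underside, z up, top of the cover at z = 74 mm. A wing screw near each corner, at x, y = +-68 mm, the bleed screw in the middle; only the wings and the bar turn. Its x axis points to the edge that carries the gauge.
- gauge (a point): centre of the fixed vacuum gauge, an upright round case 42 mm across and 20 mm thick standing on the cover at x = 74, y = 0 mm in the pot's frame; its top is 62 mm over the cover
- wing0_grip (a point): middle of the steel wing of the front left (-68, +68) screw (mm in the pot's frame), on its turning axis, 34 mm above the cover. The wing is an upright flat plate 64 mm long (along this point's x axis), 9 mm thick (its y axis), from 20 mm above the cover to 42 mm at the middle and 48 mm at its two round ears; z up.
- wing1_grip (a point): middle of the steel wing of the front right (-68, -68) screw (mm in the pot's frame), on its turning axis, 34 mm above the cover. The wing is an upright flat plate 64 mm long (along this point's x axis), 9 mm thick (its y axis), from 20 mm above the cover to 42 mm at the middle and 48 mm at its two round ears; z up.
- wing2_grip (a point): middle of the steel wing of the back right (+68, -68) screw (mm in the pot's frame), on its turning axis, 34 mm above the cover. The wing is an upright flat plate 64 mm long (along this point's x axis), 9 mm thick (its y axis), from 20 mm above the cover to 42 mm at the middle and 48 mm at its two round ears; z up.
- wing3_grip (a point): middle of the steel wing of the back left (+68, +68) screw (mm in the pot's frame), on its turning axis, 34 mm above the cover. The wing is an upright flat plate 64 mm long (along this point's x axis), 9 mm thick (its y axis), from 20 mm above the cover to 42 mm at the middle and 48 mm at its two round ears; z up.
- wing0 (a joint): turn of the front left (-68, +68) wing screw, rad: 0 is fully tight against a hard stop; positive is counterclockwise (seen from above), i.e. loose. It starts 0.8 to 1.3 rad loose, turns with about 0.1 N m of friction and stays where it is left.
- wing1 (a joint): turn of the front right (-68, -68) wing screw, rad: 0 is fully tight against a hard stop; positive is counterclockwise (seen from above), i.e. loose. It starts 0.8 to 1.3 rad loose, turns with about 0.1 N m of friction and stays where it is left.
- wing2 (a joint): turn of the back right (+68, -68) wing screw, rad: 0 is fully tight against a hard stop; positive is counterclockwise (seen from above), i.e. loose. It starts 0.8 to 1.3 rad loose, turns with about 0.1 N m of friction and stays where it is left.
- wing3 (a joint): turn of the back left (+68, +68) wing screw, rad: 0 is fully tight against a hard stop; positive is counterclockwise (seen from above), i.e. loose. It starts 0.8 to 1.3 rad loose, turns with about 0.1 N m of friction and stays where it is left.
- bleed_grip (a point): middle of the bar handle of the bleed screw, on its turning axis, 36 mm above the cover. The bar is dark steel, straight, 80 mm long (along this point's x axis), 12 mm thick (y axis) and 24 mm tall (24 to 48 mm above the cover); z up, the pot's cover is below it.
- bleed (a joint): turn of the bleed screw, rad: 0 is bottomed (a hard stop, which may be anywhere round the circle); positive is counterclockwise seen from above, i.e. backed off. It starts 2.0 to 2.8 rad open, turns with about 0.1 N m of friction and stays where it is left.
- loupe: loose bystander: black eye loupe, 52 mm across, 19 mm tall, standing on the cover between the two left wing screws; origin at the centre of its underside
- tag_stack: loose bystander: flat stack of white paper tags, 71 x 36 x 6 mm, lying on the cover between the two front wing screws; origin under its middle
- pencil: loose bystander: pencil, 140 x 8 mm, on the worktop in front of the pot; origin under its middle
- scissors: loose bystander: scissors, 199 x 87 x 9 mm, on the worktop right of the pot; origin under their middle
- mug: loose bystander: mug, 92 mm wide, 93 mm tall, on the worktop left in front of the pot; origin at the centre of its underside
- glue_jar: loose bystander: jar with a blue cap, 60 mm wide, 74 mm tall, on the worktop right in front of the pot; origin at the centre of its underside

How it is judged:
On the way, in this order (a step that is already met when the one before it is completed fails the run):
1. two diagonally opposite wing screws are tight while the other two are still loose (((value of joint each of wing0, wing2 below 0.12 rad and value of joint each of wing1, wing3 above 0.25 rad) or (value of joint each of wing1, wing3 below 0.12 rad and value of joint each of wing0, wing2 above 0.25 rad))), for 0.1 s.
2. all four wing screws are tight, and the bleed screw is not yet bottomed (value of joint each of wing0, wing1, wing2, wing3 below 0.12 rad and value of joint bleed above 0.3 rad), for 0.1 s.
3. the bleed screw is turned until it bottoms (value of joint each of wing0, wing1, wing2, wing3 below 0.12 rad and value of joint bleed below 0.08 rad), for 0.2 s.
At the end, for the whole second after the job is handed in: All four wing screws are tight (within 0.12 rad of their stops), and the bleed screw stands still a quarter turn back from its bottom (1.32 to 1.82 rad) (value of joint each of wing0, wing1, wing2, wing3 below 0.12 rad and value of joint bleed between 1.32 and 1.82 rad and velocity of joint bleed between -0.05 and 0.05 rad/s); the robot touches nothing.
It fails at once if the loupe is shifted by more than 20 mm (distance of loupe from where it was at the start of the episode above 0.02 m).
It fails at once if the stack of tags is shifted by more than 25 mm (distance of tag_stack from where it was at the start of the episode above 0.025 m).
It fails at once if the pencil, scissors, mug or glue jar is shifted by more than 30 mm (distance of any of pencil, scissors, mug, glue_jar from where it was at the start of the episode above 0.03 m).
It also fails if it takes over 72 s, if anything falls off the work surface, if the arm or the gripper's body presses on something with over 40 N, if the wrist force passes 120 N, or if a joint passes its speed limit or range.

## Working session

There is one attempt and no reset: what is moved stays moved. The work goes in short steps, Python scripts to look and compute and a tool call to move; the robot and the scene stay as the last step left them, time stands still between calls to the robot, and variables do not carry over. Pictures are saved under pics/ and viewed, at most 10 in all, crops included, and the job is handed in when it is done.

Besides the shell and the picture viewer there is one more tool, called after "Request:" in YAML: its name, and indented under it one key for each argument. servo_tool: Moves the arm, as the interface text tells. Its arguments: {"type":"object","properties":{"rows":{"type":"array","items":{"type":"array","items":{"type":"array","items":{"type":"number"}}}},"squeeze":{"type":"number"}},"required":["rows"]}

```bash
mkdir -p pics; python3 - <<'E'
from station import manip
import cv2,numpy as np
np.set_printoptions(precision=4,suppress=True)
for n in("scene","top"):
    cv2.imwrite(f"pics/{n}0.png",manip.snapshot(n)); c=manip.camera_info(n); print(n,np.array(c["K"]).tolist(),c["k1"]);print(np.array(c["camera_from_world"]))
s=manip.sense();print(s)
E
```

```text
scene [[508.6131697936935, 0.0, 329.04268033336086], [0.0, 508.6131697936935, 239.2952179722551], [0.0, 0.0, 1.0]] -0.0655844701319232
[[-0.4748 -0.88   -0.0098  0.2986]
 [-0.4884  0.2727 -0.8289  0.3411]
 [ 0.7322 -0.3888 -0.5592  0.7888]
 [ 0.      0.      0.      1.    ]]
top [[526.7568701638346, 0.0, 316.3069215750193], [0.0, 526.7568701638346, 243.1738919339088], [0.0, 0.0, 1.0]] -0.15988091625894085
[[-0.0047 -1.      0.0051  0.059 ]
 [-0.9898  0.0039 -0.1427  0.548 ]
 [ 0.1427 -0.0057 -0.9898  1.1415]
 [ 0.      0.      0.      1.    ]]
{'t': 0.1, 'q': array([-1.3385,  0.5284,  1.4338,  0.    ,  1.1814, -0.1785]), 'qd': array([ 0.0002, -0.0042, -0.003 , -0.0003, -0.0005, -0.0007]), 'tau': array([  0.0001, -44.3303, -17.8587,  -0.0001,   0.0039,  -0.    ]), 'tcp_pos': array([ 0.2495, -0.5724,  0.2494]), 'tool_rot': array([ 0.979 ,  0.2039, -0.    , -0.001 ]), 'force': array([0.2807, 0.2761, 0.4195]), 'ft_torque': array([-0.02  ,  0.0153, -0.0319]), 'gripper_force': 0.0, 'finger_gap': 0.9991723071356229}
```

View pics/top0.png

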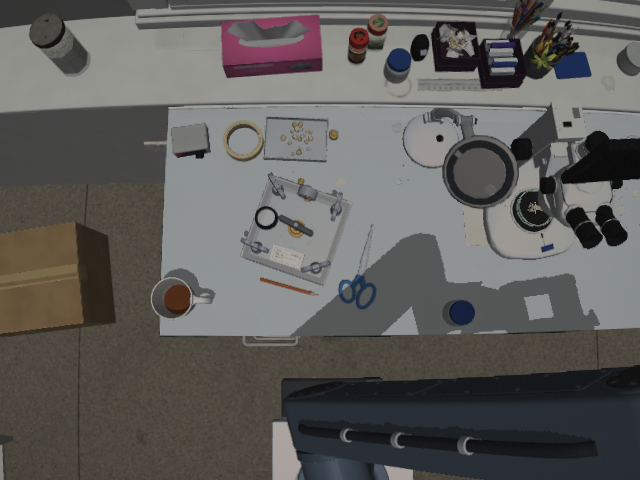

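View pics/scene0.png

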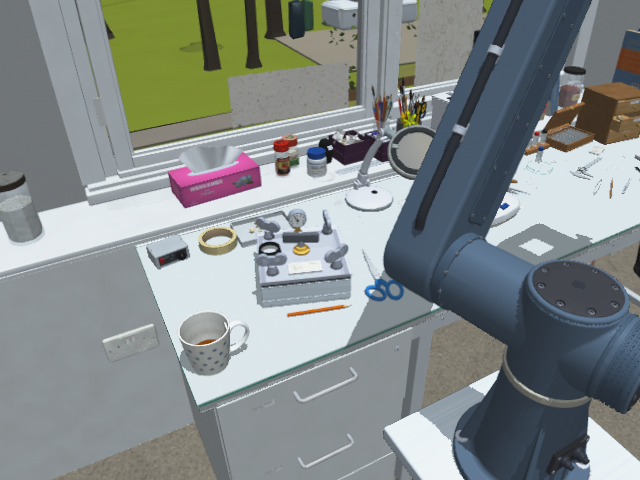

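The top view shows the pot near (297,230), with wings near (278,187), (336,205), (316,268) and (257,246), the gauge near (307,190) and the bleed bar near (295,225). The scene view agrees. I'll crop in closer and compute the cover geometry.

```bash
cat > h.py <<'E'
from station import manip
import cv2,numpy as np
np.set_printoptions(precision=4,suppress=True)
def ray(uv,c,z):
    K=np.array(c["K"]);T=np.array(c["camera_from_world"]);uv=np.atleast_2d(uv).astype(float)
    d=(uv-K[:2,2])/[K[0,0],K[1,1]];s=d.copy()
    for _ in range(30): s=d/(1+c["k1"]*(s**2).sum(1,keepdims=True))
    R=T[:3,:3];o=-R.T@T[:3,3];w=np.c_[s,np.ones(len(s))]@R
    return o+w*((z-o[2])/w[:,2])[:,None]
def proj(P,c):
    K=np.array(c["K"]);T=np.array(c["camera_from_world"]);p=np.atleast_2d(P)@T[:3,:3].T+T[:3,3]
    s=p[:,:2]/p[:,2:];s=s*(1+c["k1"]*(s**2).sum(1,keepdims=True));return s*[K[0,0],K[1,1]]+K[:2,2]
def pot(p,c,yaw):  # pot-frame points to world
    a=np.cos(yaw),np.sin(yaw);p=np.atleast_2d(p);return np.c_[c[0]+a[0]*p[:,0]-a[1]*p[:,1],c[1]+a[1]*p[:,0]+a[0]*p[:,1],p[:,2]]
E
python3 - <<'E'
from h import *
c=manip.camera_info("top")
print(ray([[278,187],[336,205],[316,268],[257,246]],c,.11))
print(ray([[295,225]],c,.115), ray([[272,177],[352,207],[323,284],[241,256]],c,.074))
i=cv2.imread("pics/top0.png")[165:295,230:365];cv2.imwrite("pics/crop.png",cv2.resize(i,None,fx=4.6,fy=4.6,interpolation=cv2.INTER_CUBIC))
E
```

```text
[[0.66   0.1386 0.11  ]
 [0.62   0.0147 0.11  ]
 [0.4855 0.0579 0.11  ]
 [0.5325 0.182  0.11  ]]
[[0.5761 0.1018 0.115 ]] [[ 0.6921  0.1546  0.074 ]
 [ 0.6233 -0.0221  0.074 ]
 [ 0.4543  0.0428  0.074 ]
 [ 0.5157  0.2206  0.074 ]]
```

View pics/crop.png

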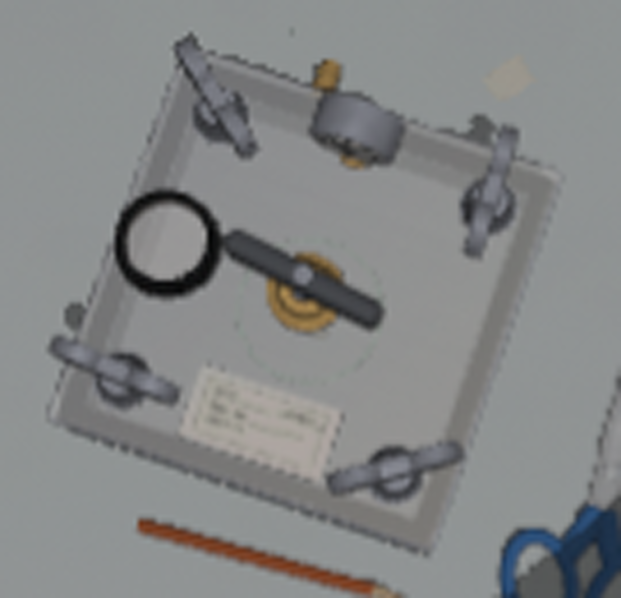

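The enlarged crop shows the four wings, the bleed bar from (232,240) to (378,322), and the loupe left of the bar's end. Next I fit the pot pose from the wing ears.

```bash
cat > fit.py <<'E'
from h import *
from scipy.spatial.transform import Rotation as Ro
def fit(c,ears,bar,zE=.118,zB=.122):
    m=[];
    for n,e in list(zip(["w0","w1","w2","w3"],ears))+[("bar",bar)]:
        p=ray(e,c,zB if n=="bar" else zE)[:,:2];d=p[1]-p[0];m.append(p.mean(0))
        print(n,"mid",m[-1],"len",np.linalg.norm(d),"ang",np.degrees(np.arctan2(d[1],d[0]))%180)
    m=np.array(m);L=np.array([[-68,68],[-68,-68],[68,-68],[68,68],[0,0]])/1000
    R,_=Ro.align_vectors(np.c_[m-m.mean(0),0*m[:,0]],np.c_[L,0*L[:,0]]);y=R.as_rotvec()[2]
    q=pot(np.c_[L,0*L[:,0]],m.mean(0),y)[:,:2];print("c",m.mean(0),"yaw",np.degrees(y));print("fit",q,"res",(m-q)*1000)
E
python3 - <<'E'
from fit import *
c=manip.camera_info("top");f=lambda a:np.array(a)/4.6+[230,165]-.4
fit(c,[f([[58,346],[175,397]]),f([[334,488],[458,452]]),f([[510,133],[473,248]]),f([[185,42],[250,152]])],f([[232,240],[378,322]]))
E
```

```text
w0 mid [0.5327 0.1856] len 0.058670931775530955 ang 66.2483626811232
w1 mid [0.4873 0.0586] len 0.0583457210496373 ang 106.01749866142347
w2 mid [0.6162 0.0141] len 0.05679859911948061 ang 161.93355693084283
w3 mid [0.6609 0.1405] len 0.06089001595103682 ang 30.147390035301356
bar mid [0.5735 0.0997] len 0.07668842572104999 ang 60.14322389923397
c [0.5741 0.0997] yaw -19.401781965411715
fit [[0.5326 0.1864]
 [0.4874 0.0581]
 [0.6157 0.013 ]
 [0.6609 0.1412]
 [0.5741 0.0997]] res [[ 0.1694 -0.824 ]
 [-0.0902  0.4196]
 [ 0.4904  1.1107]
 [ 0.0901 -0.7419]
 [-0.6598  0.0356]]
```

Request:
servo_tool:
  rows:
    - [[0,0,0,0.014,-0.0146,0,0.1],[0,0,0,0.0281,-0.0291,0,0.1],[0,0,0,0.0281,-0.0291,0,0.1],[0,0,0,0.0281,-0.0291,0,0.1],[0,0,0,0.0281,-0.0291,0,0.1],[0,0,0,0.0281,-0.0291,0,0.1],[0,0,0,0.0281,-0.0291,0,0.1],[0,0,0,0.0281,-0.0291,0,0.1]]

```text
t: 0.77
tcp_pos: [0.3557, -0.2866, 0.2501]
tool_rot: [0.979, 0.204, -0.0, -0.0]
force: [1.9, -0.7, -0.1]
finger_gap: 0.556
gripper_force: 0.0
```

Request:
servo_tool:
  rows:
    - [[0,0,0,0.0281,-0.0291,0,0.1],[0,0,0,0.0281,-0.0291,0,0.1],[0,0,0,0.0281,-0.0291,0,0.1],[0,0,0,0.0281,-0.0291,0,0.1],[0,0,0,0.0281,-0.0291,0,0.1],[0,0,0,0.0281,-0.0291,0,0.1],[0,0,0,0.0281,-0.0291,0,0.1],[0,0,0,0.0281,-0.0291,0,0.1]]

```text
t: 1.43
tcp_pos: [0.4688, 0.0166, 0.2502]
tool_rot: [0.979, 0.204, -0.0, -0.0]
force: [1.0, -1.0, 0.7]
finger_gap: 0.549
gripper_force: 0.0
```

Request:
servo_tool:
  rows:
    - [[0,0,0,0.0281,-0.0291,0,0.1],[0,0,0,0.0281,-0.0291,0,0.1],[0,0,0,0.0281,-0.0291,0,0.1],[0,0,0,0.014,-0.0146,0,0.1],[0,0,-7,0,0,0,0.1],[0,0,-7,0,0,0,0.1],[0,0,-7,0,0,0,0.1],[0,0,-7,0,0,0,0.1]]

```text
t: 2.1
tcp_pos: [0.5177, 0.1476, 0.2498]
tool_rot: [0.899, 0.438, -0.001, -0.0]
force: [-0.3, 0.0, 0.2]
finger_gap: 0.548
gripper_force: 0.0
```

Request:
servo_tool:
  rows:
    - [[0,0,-7,0,0,0,0.1],[0,0,-7,0,0,0,0.1],[0,0,0,0,0,0,0.1],[0,0,0,0,0,0,0.1]]

```text
t: 2.43
tcp_pos: [0.5179, 0.1472, 0.25]
tool_rot: [0.842, 0.54, -0.0, -0.0]
force: [-0.3, 1.3, 0.7]
finger_gap: 0.55
gripper_force: 0.0
```

```bash
cat >> h.py <<'E'
from scipy.spatial.transform import Rotation as Rr
def st(x=None,y=None,z=None,ang=None):
    s=manip.sense();R=Rr.from_quat(s["tool_rot"]).as_matrix();a=np.degrees(np.arctan2(R[1,0],R[0,0]))
    print("t",s["t"],"pos",s["tcp_pos"],"ang",round(a,2),"zax",R[:,2],"q",s["q"],"F",s["force"],"M",s["ft_torque"],"gap",s["finger_gap"])
    if x is not None:
        print("toolshift",R.T@(np.array([x,y,z])-s["tcp_pos"]),"wz",-((ang-a+180)%360-180))
E
python3 - <<'E'
from h import *
st(.5326,.1862,.25,66.2)
c=manip.camera_info("wrist");cv2.imwrite("pics/w1.png",manip.snapshot("wrist"))
import pickle;pickle.dump(c,open("c1.pkl","wb"))
E
```

```text
t 2.4333 pos [0.5179 0.1472 0.25  ] ang 65.36 zax [-0.0007 -0.     -1.    ] q [0.0693 0.4119 1.6498 0.     1.0806 0.4993] F [-0.2504  1.3265  0.6514] M [-0.0138 -0.0051 -0.027 ] gap 0.5503806180035269
toolshift [ 0.0416 -0.0029  0.    ] wz -0.8393784612005675
```

View pics/w1.png

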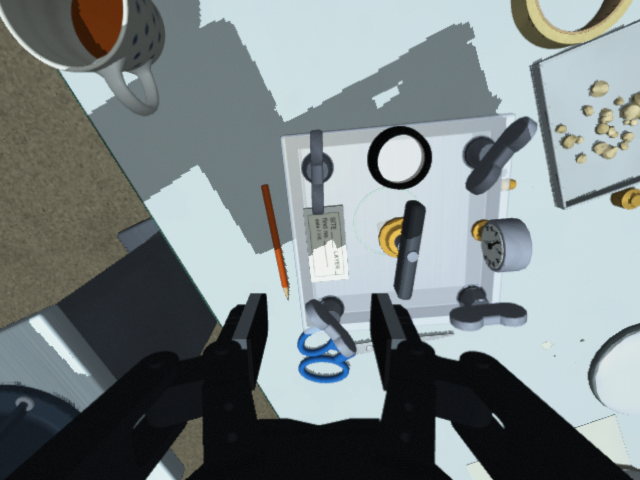

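The wrist view shows w0 from (317,131) to (317,211), w1 from (311,303) to (350,350), w2 from (454,318) to (523,316), w3 from (529,126) to (474,187), and the bar from (414,205) to (404,295). I'll fit the pose again from these.

```bash
python3 - <<'E'
from fit import *
import pickle;c=pickle.load(open("c1.pkl","rb"))
fit(c,[[[317,131],[317,211]],[[311,303],[350,350]],[[523,316],[454,318]],[[529,126],[474,187]]],[[414,205],[404,295]])
E
```

```text
w0 mid [0.5366 0.1887] len 0.057667870019595995 ang 65.33141174731455
w1 mid [0.4931 0.0656] len 0.0568260540618449 ang 101.57353542526336
w2 mid [0.6166 0.0202] len 0.05691822746834173 ang 157.58680202462648
w3 mid [0.6604 0.1437] len 0.053050785111001544 ang 28.66248402387322
bar mid [0.5758 0.1044] len 0.07422771929658614 ang 64.22622476874724
c [0.5765 0.1045] yaw -19.778394293055932
fit [[0.5355 0.1915]
 [0.4895 0.0636]
 [0.6175 0.0175]
 [0.6635 0.1455]
 [0.5765 0.1045]] res [[ 1.0557 -2.8198]
 [ 3.5722  2.066 ]
 [-0.8244  2.6872]
 [-3.1176 -1.7989]
 [-0.6859 -0.1346]]
```

```bash
python3 - <<'E'
from h import *
import pickle;c=pickle.load(open("c1.pkl","rb"));T=np.array(c["camera_from_world"]);print("cam",-T[:3,:3].T@T[:3,3],T[2,:3])
i=cv2.imread("pics/w1.png");i=cv2.resize(i[105:365,275:545],None,fx=2.2,fy=2.2,interpolation=cv2.INTER_CUBIC)
j=cv2.imread("pics/top0.png");j=cv2.resize(j[165:295,230:365],None,fx=4.2,fy=4.2,interpolation=cv2.INTER_CUBIC)
A=[66,104,160,29.5]
for cc,im,o,f in((c,i,(275,105),2.2),(manip.camera_info("top"),j,(230,165),4.2)):
  for ctr,yaw,col in(((.5741,.0997),-19.4,(0,0,255)),((.5765,.1045),-19.4,(0,255,0))):
    y=np.radians(yaw);W=pot([[-.068,.068,.116],[-.068,-.068,.116],[.068,-.068,.116],[.068,.068,.116]],ctr,y)
    P=[pot([[a,b,.074]for a,b in((-.097,-.097),(.097,-.097),(.097,.097),(-.097,.097))],ctr,y)]
    for w,a in zip(W,A):
        d=np.r_[np.cos(np.radians(a)),np.sin(np.radians(a)),0]*.032;P.append([w-d+[0,0,-.003],w,w+d+[0,0,-.003]])
    b=np.r_[np.cos(np.radians(61)),np.sin(np.radians(61)),0]*.04;P.append([np.r_[ctr,.122]-b,np.r_[ctr,.122],np.r_[ctr,.122]+b])
    for k,p in enumerate(P):
        u=((proj(p,cc)+.5-o)*f).astype(int)
        cv2.polylines(im,[u.reshape(-1,1,2)],k==0,col,1)
        for q in u: cv2.circle(im,q.tolist(),3,col,1)
cv2.imwrite("pics/ov1.png",i);cv2.imwrite("pics/ov2.png",j)
E
```

```text
cam [0.5532 0.2211 0.3731] [-0.1351 -0.2908 -0.9472]
```

View pics/ov1.png

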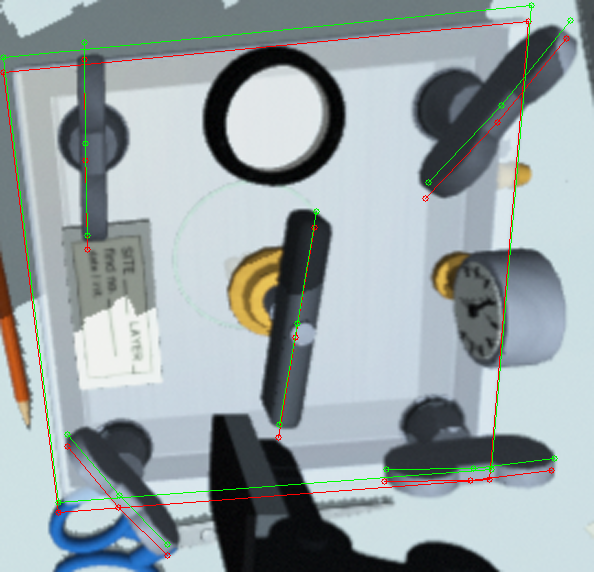

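View pics/ov2.png

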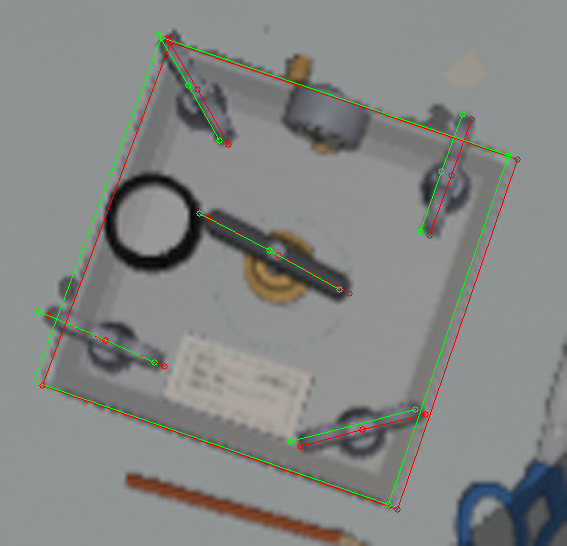

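Request:
servo_tool:
  rows:
    - [[0,0,-0.6,0.01,-0.0005,0.01,0.1],[0,0,0,0.015,-0.0005,0.03,0.1],[0,0,0,0.015,-0.0005,0.03,0.1],[0,0,0,0.003,-0.0005,0.02,0.1],[0,0,0,0,0,0,0.1],[0,0,0,0,0,0,0.1],[0,0,0,0,0,0,0.1]]

```text
t: 3.07
tcp_pos: [0.5344, 0.1875, 0.1608]
tool_rot: [0.838, 0.545, 0.0, 0.0]
force: [0.5, -0.3, 0.2]
finger_gap: 0.55
gripper_force: 0.0
```

```bash
python3 - <<'E'
from h import *
st(.534,.187,.11,66)
import pickle
c=manip.camera_info("wrist");i=manip.snapshot("wrist");pickle.dump(c,open("c2.pkl","wb"))
cv2.imwrite("pics/w2.png",i)
E
```

```text
t 3.0667 pos [0.5344 0.1875 0.1608] ang 66.12 zax [ 0.001   0.0001 -1.    ] q [ 0.1401  0.5687  1.6655 -0.      0.9064  0.557 ] F [ 0.4966 -0.3414  0.2258] M [-0.0009  0.0109 -0.0026] gap 0.550034133340945
toolshift [-0.0006 -0.0002  0.0508] wz 0.11751993449226461
```

View pics/w2.png

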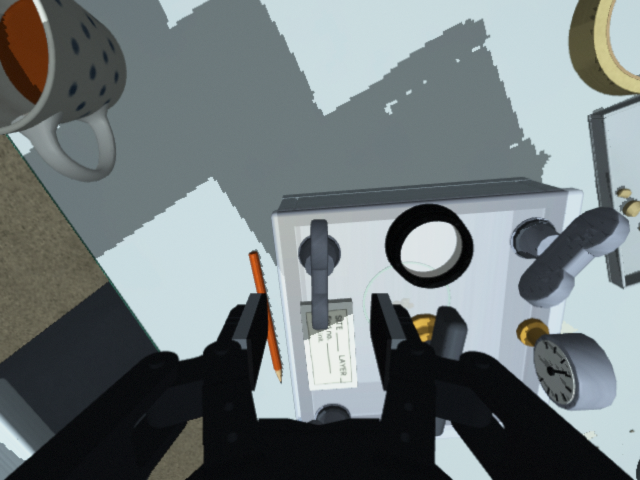

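The wing is centred between the fingers, at column 320 with the fingers at 268 and 372. The loupe lies along the closing axis, so I'll narrow the jaws, descend and grip.

Request:
servo_tool:
  rows:
    - [[0,0,0,0,0,0,-0.43],[0,0,0,0,0,0.005,-0.43],[0,0,0,0,0,0.015,-0.43],[0,0,0,0,0,0.015,-0.43],[0,0,0,0,0,0.012,-0.43],[0,0,0,0,0,0.004,-0.43],[0,0,0,0,0,0,-0.43]]
  squeeze: 50

```text
t: 3.7
tcp_pos: [0.5334, 0.187, 0.1088]
tool_rot: [0.838, 0.545, -0.001, -0.0]
force: [0.9, -0.0, 0.1]
finger_gap: 0.29
gripper_force: 0.0
```

Request:
servo_tool:
  rows:
    - [[0,0,0,0,0,0,-1],[0,0,0,0,0,0,-1],[0,0,0,0,0,0,-1],[0,0,0,0,0,0,-1]]

```text
t: 4.03
tcp_pos: [0.5345, 0.1869, 0.1097]
tool_rot: [0.838, 0.546, 0.001, 0.001]
force: [1.9, -3.1, -3.4]
finger_gap: 0.17
gripper_force: 48.4
```

```bash
python3 - <<'E'
from h import *
st(.534,.187,.11,66)
import pickle
c=pickle.load(open("c2.pkl","rb"))
for z in(.11,.118):
  e=ray([[319,222],[321,326]],c,z);print(e.mean(0),np.linalg.norm(e[0]-e[1]))
print(ray([[320,254]],c,.085))
E
```

```text
t 4.0333 pos [0.5345 0.1869 0.1097] ang 66.14 zax [ 0.0015 -0.0004 -1.    ] q [ 0.1395  0.6479  1.6979 -0.0009  0.7943  0.5565] F [ 1.8595 -3.0863 -3.3516] M [-0.4721 -0.2921 -0.0309] gap 0.17015898885164568
toolshift [-0.0001 -0.0004 -0.0003] wz 0.14223417491797363
[0.5362 0.187  0.11  ] 0.06239551079522019
[0.5377 0.1905 0.118 ] 0.05952696986612708
[[0.5377 0.1903 0.085 ]]
```

Request:
servo_tool:
  rows:
    - [[0,0,4,0,0,0,-1],[0,0,6,0,0,0,-1],[0,0,6,0,0,0,-1],[0,0,6,0,0,0,-1],[0,0,6,0,0,0,-1],[0,0,6,0,0,0,-1],[0,0,2,0,0,0,-1],[0,0,0,0,0,0,-1]]

```text
t: 4.7
tcp_pos: [0.5339, 0.1874, 0.1097]
tool_rot: [0.966, 0.26, 0.0, 0.0]
force: [0.4, -0.9, -1.5]
finger_gap: 0.169
gripper_force: 48.6
```

```bash
python3 - <<'E'
from h import *
st()
E
```

```text
t 4.7 pos [0.5339 0.1874 0.1097] ang 30.13 zax [ 0.0005  0.0001 -1.    ] q [0.1401 0.6478 1.6983 0.     0.795  1.185 ] F [ 0.4068 -0.9168 -1.473 ] M [-0.1648 -0.0163  0.1186] gap 0.16927284668034026
```

Request:
servo_tool:
  rows:
    - [[0,0,4,0,0,0,-1],[0,0,4,0,0,0,-1],[0,0,2,0,0,0,-1],[0,0,0,0,0,0,-1]]

```text
t: 5.03
tcp_pos: [0.5338, 0.1875, 0.1097]
tool_rot: [0.985, 0.175, 0.0, -0.0]
force: [0.0, -0.0, -1.1]
finger_gap: 0.169
gripper_force: 48.8
```

```bash
python3 -c "
from h import *
st()"
```

```text
t 5.0333 pos [0.5338 0.1875 0.1097] ang 20.18 zax [ 0.0003  0.0004 -1.    ] q [0.1402 0.6478 1.6984 0.0005 0.7951 1.3585] F [ 0.0217 -0.0026 -1.143 ] M [-0.0295 -0.0431  0.0923] gap 0.16906314504568115
```

Request:
servo_tool:
  rows:
    - [[0,0,3,0,0,0,-1],[0,0,3,0,0,0,-1],[0,0,0,0,0,0,-1]]

```text
t: 5.28
tcp_pos: [0.5338, 0.1876, 0.1097]
tool_rot: [0.992, 0.123, 0.0, -0.0]
force: [-0.2, 0.6, -0.5]
finger_gap: 0.163
gripper_force: 48.9
```

```bash
python3 -c "
from h import *
st()"
```

```text
t 5.2833 pos [0.5338 0.1876 0.1097] ang 14.18 zax [ 0.0003  0.0006 -1.    ] q [0.1403 0.6478 1.6983 0.0007 0.7951 1.463 ] F [-0.2403  0.5741 -0.4626] M [ 0.0432 -0.0272  0.0761] gap 0.16251520054389698
```

Request:
servo_tool:
  rows:
    - [[0,0,3,0,0,0,-1],[0,0,3,0,0,0,-1],[0,0,0,0,0,0,-1]]

```text
t: 5.53
tcp_pos: [0.5338, 0.1878, 0.1097]
tool_rot: [0.997, 0.072, 0.0, -0.0]
force: [-0.3, 2.6, 1.3]
finger_gap: 0.17
gripper_force: 49.0
```

```bash
python3 -c "
from h import *
st()"
```

```text
t 5.5333 pos [0.5338 0.1878 0.1097] ang 8.21 zax [ 0.0003  0.0008 -1.    ] q [0.1404 0.6479 1.6983 0.001  0.7951 1.5671] F [-0.3437  2.5618  1.254 ] M [0.2137 0.0983 0.113 ] gap 0.16953086975750786
```

Request:
servo_tool:
  rows:
    - [[0,0,3,0,0,0,-1],[0,0,3,0,0,0,-1],[0,0,0,0,0,0,-1]]

```text
t: 5.78
tcp_pos: [0.5338, 0.1878, 0.1097]
tool_rot: [1.0, 0.02, 0.0, -0.0]
force: [-0.4, 1.9, 0.2]
finger_gap: 0.17
gripper_force: 49.1
```

```bash
python3 -c "
from h import *
st()
cv2.imwrite('pics/w3.png',manip.snapshot('wrist'))"
```

```text
t 5.7833 pos [0.5338 0.1878 0.1097] ang 2.26 zax [ 0.0003  0.0008 -1.    ] q [0.1405 0.6479 1.6983 0.0011 0.795  1.6711] F [-0.4222  1.8811  0.2071] M [0.3503 0.0913 0.197 ] gap 0.17012942359922748
```

View pics/w3.png

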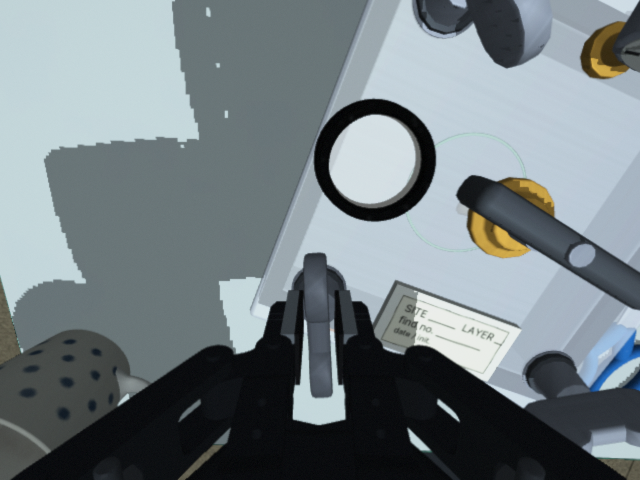

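The view shows the wing aligned in the jaws and turning with them. I'll keep going to the stop.

Request:
servo_tool:
  rows:
    - [[0,0,3,0,0,0,-1],[0,0,2,0,0,0,-1],[0,0,0,0,0,0,-1]]

```text
t: 6.08
tcp_pos: [0.5337, 0.1879, 0.1097]
tool_rot: [1.0, -0.023, 0.0, -0.0]
force: [-2.0, 4.2, 2.6]
finger_gap: 0.166
gripper_force: 48.9
```

```bash
python3 -c "
from h import *
st()"
```

```text
t 6.0833 pos [0.5337 0.1879 0.1097] ang -2.67 zax [ 0.0003  0.0007 -1.    ] q [0.1407 0.6479 1.6983 0.0009 0.7951 1.7575] F [-2.0352  4.1814  2.567 ] M [0.5613 0.1544 0.4272] gap 0.16647584247218536
```

Request:
servo_tool:
  rows:
    - [[0,0,3,0,0,0,-1],[0,0,2,0,0,0,-1],[0,0,0,0,0,0,-1]]

```text
t: 6.33
tcp_pos: [0.5327, 0.1881, 0.1097]
tool_rot: [0.998, -0.068, -0.001, -0.001]
force: [-3.9, 3.2, 5.2]
finger_gap: 0.165
gripper_force: 49.1
```

```bash
python3 -c "
from h import *
st()"
```

```text
t 6.3333 pos [0.5327 0.1881 0.1097] ang -7.77 zax [-0.0022  0.0013 -1.    ] q [0.1409 0.6475 1.6992 0.0022 0.7968 1.8459] F [-3.9063  3.24    5.1683] M [0.6541 0.5248 0.1752] gap 0.16483661333494373
```

The torque rose to 0.43 N m and then the pads slipped, so wing0 is at its stop. Next I release, lift, and go to wing2.

Request:
servo_tool:
  rows:
    - [[0,0,-3,0,0,0,-0.3],[0,0,-3,0,0,0,-0.3],[0,0,0,0,0,-0.005,-0.3],[0,0,0,0,0,-0.015,-0.3],[0,0,0,0,0,-0.02,-0.3],[0,0,0,0,0,-0.02,-0.3],[0,0,0,0.009,0.013,0,-0.3],[0,0,0,0.018,0.027,0,-0.3]]

```text
t: 7.0
tcp_pos: [0.5587, 0.1483, 0.1712]
tool_rot: [1.0, -0.014, 0.001, -0.0]
force: [1.4, -0.4, -0.2]
finger_gap: 0.357
gripper_force: 0.0
```

Request:
servo_tool:
  rows:
    - [[0,0,0,0.018,0.027,0,-0.3],[0,0,0,0.018,0.027,0,-0.3],[0,0,0,0.018,0.027,0,-0.3],[0,0,0,0.018,0.027,0,-0.3],[0,0,0,0.009,0.013,0,-0.3],[0,0,-7,0,0,0,-0.3],[0,0,-7,0,0,0,-0.3],[0,0,-7,0,0,0,-0.3]]

```text
t: 7.67
tcp_pos: [0.6362, 0.0225, 0.1693]
tool_rot: [0.986, 0.169, -0.0, -0.0]
force: [-0.1, 0.3, 0.5]
finger_gap: 0.35
gripper_force: 0.0
```

Request:
servo_tool:
  rows:
    - [[0,0,-7,0,0,0,-0.3],[0,0,-7,0,0,0,-0.3],[0,0,-7,0,0,0,-0.3],[0,0,-7,0,0,0,-0.3],[0,0,-7,0,0,0,-0.3],[0,0,-7,0,0,0,-0.3],[0,0,-7,0,0,0,-0.3],[0,0,-7,0,0,0,-0.3]]

```text
t: 8.33
tcp_pos: [0.636, 0.0233, 0.1694]
tool_rot: [0.791, 0.612, -0.0, -0.0]
force: [0.5, 0.7, 0.1]
finger_gap: 0.349
gripper_force: 0.0
```

Request:
servo_tool:
  rows:
    - [[0,0,-7,0,0,0,-0.3],[0,0,-7,0,0,0,-0.3],[0,0,-7,0,0,0,-0.3],[0,0,-7,0,0,0,-0.3],[0,0,-7,0,0,0,-0.3],[0,0,-7,0,0,0,-0.3],[0,0,-7,0,0,0,-0.3],[0,0,-7,0,0,0,-0.3]]

```text
t: 9.0
tcp_pos: [0.636, 0.0233, 0.1694]
tool_rot: [0.411, 0.912, -0.0, -0.0]
force: [-0.1, 0.3, 1.0]
finger_gap: 0.348
gripper_force: 0.0
```

Request:
servo_tool:
  rows:
    - [[0,0,-7,0,0,0,-0.3],[0,0,-7,0,0,0,-0.3],[0,0,-7,0,0,0,-0.3],[0,0,-7,0,0,0,-0.3],[0,0,0,0,0,0,-0.3],[0,0,0,0,0,0,-0.3]]

```text
t: 9.5
tcp_pos: [0.6362, 0.0232, 0.1694]
tool_rot: [0.182, 0.983, 0.0, -0.0]
force: [-0.2, -0.7, 0.2]
finger_gap: 0.355
gripper_force: 0.0
```

```bash
python3 - <<'E'
from h import *
st(.617,.014,.110,160)
import pickle
c=manip.camera_info("wrist");i=manip.snapshot("wrist");pickle.dump(c,open("c4.pkl","wb"))
cv2.imwrite("pics/w4.png",i)
E
```

```text
t 9.5 pos [0.6362 0.0232 0.1694] ang 158.98 zax [-0.0004  0.0001 -1.    ] q [-0.1388  0.6376  1.4743  0.0001  1.0301 -1.3427] F [-0.2393 -0.7157  0.1973] M [-0.0287 -0.0196 -0.0016] gap 0.35485940409129957
toolshift [ 0.0146 -0.0155  0.0594] wz -1.0232270862404107
```

View pics/w4.png

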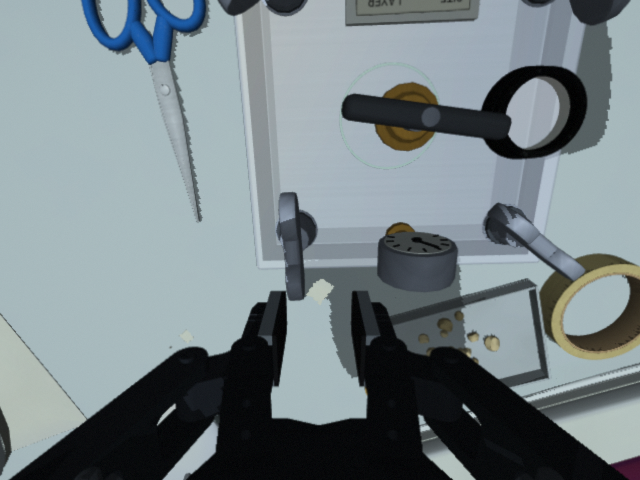

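The view shows wing2 from (289,197) to (296,296), left of the jaw centre as expected because the translation came up short. I'll measure it.

```bash
python3 - <<'E'
from h import *
import pickle
c=pickle.load(open("c4.pkl","rb"))
for z in(.11,.118):
  e=ray([[296,295],[289,198]],c,z);d=e[1]-e[0];print(e.mean(0),np.linalg.norm(d),np.degrees(np.arctan2(d[1],d[0])))
c=manip.camera_info("wrist");x=proj([[.617,.014,.118]],c);print(x)
E
```

```text
[0.6184 0.0138 0.11  ] 0.057810638570040686 161.55279599451984
[0.6159 0.0155 0.118 ] 0.055277880416629004 161.55279599451984
[[290.9389 251.3931]]
```

Request:
servo_tool:
  rows:
    - [[0,0,-2,0.005,-0.005,0,-0.43],[0,0,0,0.0085,-0.0095,0,-0.43],[0,0,0,0.0008,-0.0014,0.01,-0.43],[0,0,0,0,0,0.02,-0.43],[0,0,0,0,0,0.02,-0.43],[0,0,0,0,0,0.0085,-0.43],[0,0,0,0,0,0.001,-0.43],[0,0,0,0,0,0,-0.43]]

```text
t: 10.22
tcp_pos: [0.6176, 0.0128, 0.109]
tool_rot: [0.164, 0.986, 0.0, -0.001]
force: [0.5, -0.4, -0.3]
finger_gap: 0.29
gripper_force: 0.0
```

Request:
servo_tool:
  rows:
    - [[0,0,0,0,0,0,-1],[0,0,0,0,0,0,-1],[0,0,0,0,0,0,-1],[0,0,0,0,0,0,-1]]

```text
t: 10.55
tcp_pos: [0.6184, 0.014, 0.1102]
tool_rot: [0.164, 0.986, 0.001, 0.001]
force: [2.3, 4.5, -4.1]
finger_gap: 0.167
gripper_force: 48.1
```

```bash
python3 -c "
from h import *
st(.617,.014,.11,161)"
```

```text
t 10.55 pos [0.6184 0.014  0.1102] ang 161.1 zax [ 0.0019  0.0017 -1.    ] q [-0.1588  0.6978  1.5609  0.0026  0.8812 -1.4014] F [ 2.2684  4.4989 -4.1176] M [ 0.7911 -0.352   0.0544] gap 0.1668369298776818
toolshift [ 0.0014 -0.0004  0.0002] wz 0.10457784295192596
```

Now turn it. It starts loose by somewhere between 46° and 74°.

Request:
servo_tool:
  rows:
    - [[0,0,4,0,0,0,-1],[0,0,6,0,0,0,-1],[0,0,6,0,0,0,-1],[0,0,6,0,0,0,-1],[0,0,6,0,0,0,-1],[0,0,6,0,0,0,-1],[0,0,6,0,0,0,-1],[0,0,0,0,0,0,-1]]

```text
t: 11.22
tcp_pos: [0.6181, 0.0136, 0.1102]
tool_rot: [0.492, 0.871, 0.001, 0.0]
force: [1.6, 3.7, -3.6]
finger_gap: 0.161
gripper_force: 48.3
```

```bash
python3 -c "
from h import *
st()"
```

```text
t 11.2167 pos [0.6181 0.0136 0.1102] ang 121.03 zax [ 0.0012  0.0011 -1.    ] q [-0.1591  0.6977  1.5612  0.0016  0.8817 -0.7018] F [ 1.5733  3.6579 -3.6203] M [ 0.7535 -0.2211  0.089 ] gap 0.16130154421825654
```

Request:
servo_tool:
  rows:
    - [[0,0,3,0,0,0,-1],[0,0,3,0,0,0,-1],[0,0,0,0,0,0,-1]]

```text
t: 11.47
tcp_pos: [0.6181, 0.0136, 0.1101]
tool_rot: [0.536, 0.844, 0.001, 0.0]
force: [2.5, 5.9, -4.5]
finger_gap: 0.166
gripper_force: 48.4
```

```bash
python3 -c "
from h import *
st()"
```

```text
t 11.4667 pos [0.6181 0.0136 0.1101] ang 115.22 zax [ 0.001   0.0012 -1.    ] q [-0.1592  0.6978  1.5612  0.0017  0.8818 -0.6004] F [ 2.474   5.8936 -4.5431] M [ 0.8451 -0.2585  0.0541] gap 0.16573651209059878
```

Request:
servo_tool:
  rows:
    - [[0,0,3,0,0,0,-1],[0,0,3,0,0,0,-1],[0,0,0,0,0,0,-1]]

```text
t: 11.72
tcp_pos: [0.618, 0.0135, 0.1102]
tool_rot: [0.579, 0.815, 0.001, 0.0]
force: [1.0, 3.7, -3.1]
finger_gap: 0.16
gripper_force: 48.4
```

```bash
python3 -c "
from h import *
st()"
```

```text
t 11.7167 pos [0.618  0.0135 0.1102] ang 109.23 zax [ 0.0009  0.0011 -1.    ] q [-0.1592  0.6978  1.5612  0.0016  0.8819 -0.4958] F [ 0.9644  3.7354 -3.085 ] M [ 0.8135 -0.2047  0.0722] gap 0.15962301398332676
```

Request:
servo_tool:
  rows:
    - [[0,0,3,0,0,0,-1],[0,0,2,0,0,0,-1],[0,0,0,0,0,0,-1]]

```text
t: 11.97
tcp_pos: [0.618, 0.0135, 0.1102]
tool_rot: [0.614, 0.79, 0.001, -0.0]
force: [0.4, 5.1, -3.3]
finger_gap: 0.163
gripper_force: 48.3
```

```bash
python3 -c "
from h import *
st()"
```

```text
t 11.9667 pos [0.618  0.0135 0.1102] ang 104.31 zax [ 0.0007  0.0009 -1.    ] q [-0.1592  0.6977  1.5613  0.0013  0.882  -0.4097] F [ 0.3866  5.0596 -3.2715] M [ 0.846  -0.174   0.2927] gap 0.16262231114727513
```

Request:
servo_tool:
  rows:
    - [[0,0,3,0,0,0,-1],[0,0,2,0,0,0,-1],[0,0,0,0,0,0,-1]]

```text
t: 12.22
tcp_pos: [0.6181, 0.0124, 0.1103]
tool_rot: [0.648, 0.762, 0.0, 0.001]
force: [0.0, 2.0, -3.0]
finger_gap: 0.162
gripper_force: 48.3
```

```bash
python3 -c "
from h import *
st()"
```

```text
t 12.2167 pos [0.6181 0.0124 0.1103] ang 99.27 zax [ 0.0011 -0.0007 -1.    ] q [-0.1602  0.6976  1.561  -0.0006  0.8818 -0.3216] F [ 0.0291  1.9525 -3.0291] M [ 0.2864 -0.1535 -0.0047] gap 0.1623002844075423
```

Request:
servo_tool:
  rows:
    - [[0,0,3,0,0,0,-1],[0,0,2,0,0,0,-1],[0,0,0,0,0,0,-1]]

```text
t: 12.47
tcp_pos: [0.6181, 0.0124, 0.1103]
tool_rot: [0.679, 0.734, -0.0, 0.001]
force: [1.9, 2.1, -2.5]
finger_gap: 0.159
gripper_force: 53.3
```

```bash
python3 -c "
from h import *
st()"
```

```text
t 12.4667 pos [0.6181 0.0124 0.1103] ang 94.39 zax [ 0.0008 -0.0011 -1.    ] q [-0.16    0.6976  1.561  -0.0012  0.882  -0.2359] F [ 1.8703  2.137  -2.5414] M [ 0.1597 -0.0314  0.5501] gap 0.1591351223842015
```

Torque reached 0.55 N m, so wing2 is at its stop. On to wing1.

Request:
servo_tool:
  rows:
    - [[0,0,-3,0,0,0,-0.3],[0,0,-3,0,0,0,-0.3],[0,0,0,0,0,-0.005,-0.3],[0,0,0,0,0,-0.015,-0.3],[0,0,0,0,0,-0.02,-0.3],[0,0,0,0,0,-0.02,-0.3],[0,0,0,0.0068,-0.0119,0,-0.3],[0,0,0,0.0137,-0.0238,0,-0.3]]

```text
t: 13.13
tcp_pos: [0.5836, 0.0246, 0.1729]
tool_rot: [0.642, 0.767, 0.002, 0.005]
force: [0.6, 0.2, -0.8]
finger_gap: 0.35
gripper_force: 0.0
```

Request:
servo_tool:
  rows:
    - [[0,0,0,0.0137,-0.0238,0,-0.3],[0,0,0,0.0137,-0.0238,0,-0.3],[0,0,0,0.0137,-0.0238,0,-0.3],[0,0,0,0.0068,-0.0119,0,-0.3],[0,0,-5,0,0,0,-0.3],[0,0,0,0,0,0,-0.3],[0,0,0,0,0,0,-0.3]]

```text
t: 13.72
tcp_pos: [0.4895, 0.0587, 0.1708]
tool_rot: [0.608, 0.794, 0.001, 0.001]
force: [0.4, -0.3, -0.2]
finger_gap: 0.351
gripper_force: 0.0
```

```bash
python3 - <<'E'
from h import *
st(.489,.059,.110,105)
import pickle
c=manip.camera_info("wrist");i=manip.snapshot("wrist");pickle.dump(c,open("c5.pkl","wb"))
cv2.imwrite("pics/w5.png",i)
g=cv2.cvtColor(i,cv2.COLOR_BGR2GRAY)
# wing: mid-dark grey blob between the fingers, ahead of the pads
x=proj([[.489,.059,.118]],c);print("pred",x)
m=((g<135)&(g>40)).astype(np.uint8);m[300:]=0
n,l,s,ct=cv2.connectedComponentsWithStats(m)
for k in range(1,n):
    if s[k,4]>400 :
        r=cv2.minAreaRect(np.argwhere(l==k)[:,::-1].astype(np.float32));print(s[k],ct[k],r)
E
```

```text
t 13.7167 pos [0.4895 0.0587 0.1708] ang 105.04 zax [ 0.0025 -0.0007 -1.    ] q [-0.1076  0.4738  1.8398 -0.0005  0.8255 -0.3698] F [ 0.3997 -0.3323 -0.238 ] M [-0.0142  0.0336  0.066 ] gap 0.35088367063201553
toolshift [ 0.0005 -0.0005  0.0608] wz 0.04148485417374559
pred [[316.9281 274.2187]]
[    0     0   437   300 37267] [185.3486 116.6293] ((218.0, 149.5), (299.0, 436.0), 90.0)
[471   0  45  27 632] [495.8987   8.6028] ((493.0, 13.0), (26.0, 44.0), 90.0)
[ 414   25  139   65 4124] [469.8649  53.9551] ((480.1538391113281, 63.230770111083984), (137.2812957763672, 62.36493682861328), 11.309932708740234)
[524  95  64  71 918] [569.7407 130.024 ] ((555.2500610351562, 130.25), (57.27565002441406, 73.53910827636719), 45.0)
[ 329   99  114  127 6583] [384.9935 162.7396] ((384.99322509765625, 163.70947265625), (58.24006652832031, 119.27008056640625), 35.53767776489258)
[ 529  175  111  125 4841] [598.95   249.9924] ((584.0, 237.0), (124.0, 110.0), 90.0)
[ 426  182  138  116 2894] [470.6987 227.9464] ((482.3608703613281, 222.6360321044922), (76.96160125732422, 158.4924774169922), 51.98106002807617)
[ 299  214   41   86 2032] [319.1747 254.0536] ((319.0, 256.5), (85.0, 40.0), 90.0)
[ 199  258   87   42 1730] [246.0769 282.2272] ((242.0, 278.5), (41.0, 86.0), 90.0)
```

```bash
python3 - <<'E'
import cv2,numpy as np
g=cv2.cvtColor(cv2.imread("pics/w5.png"),cv2.COLOR_BGR2GRAY)
for r in range(206,336,8): print(r,*["%3d"%v for v in g[r,288:354:3]])
E
```

```text
206 202 125  86 156 152 154 154 156 155 158 195 197 197 196 197 197 198 192 136 130 129 132
214  90 150 150 155 155 152 155 156 164  79  75  75  89 190 199 197 196 194 196 198 198 190
222 147 155 156 155 155 155 191 196  62  61  60  60  58  75 198 197 195 197 197 197 196 197
230 155 154 155 154 186 196 193 104  68  74  72  74  73  62 149 198 197 195 197 196 196 196
238 155 155 167 176 152  52  41  44  74  85  84  84  84  60  43  40  90 195 195 195 196 196
246 154 175 176 175  79  40  43  46  70  83  86  88  85  60  48  45  42 102 197 194 196 196
254 153 154 156 155  96  39  69  89  64  76  77  77  82  65  95  51  45 186 194 196 194 196
262 161 156 155 155 154 155  94  89  65  73  80  82  84  72  94 158 175 173 176 192 195 195
270 212 215 214 213 175 155 154 155  71  80  89  92  86 104 183 175 174 173 176 174 174 175
278 201 200 202 195 209 214 214 215  78  80  89  91  85 119 155 155 154 154 180 175 174 175
286 202 202 202 201 202 203 202 197  72  66  66  62  63 120 155 154 155 154 154 153 154 152
294 202 201 201 202 202 201 202 201  77  76  83  80  76 131 213 213 211 165 155 155 153 115
302 201 202 202 202 202 202 202 202  80  82  84  85  85 127 202 200 194 210 214 214 212 124
310 173 200 201 201 200 202 201 202 137 153 140  90  79 155 202 202 202 201 202 201 197  97
318 184 183 167  94 106 110 195 200 156 116 115 118 121 197 202 200 200 201 201 201 202  86
326 180 177 138 201 170 183 177 177 146 104 110 138 193 202 201 202 201 201 200 201 201  87
334 201 201 200 170 176 182 180 182 184 185 188 181 173 148 105 108 196 201 201 203 201 117
```

Wing1 runs straight down columns 311–328 over rows 212–328, so it is aligned and centred. Descend, grip and turn.

Request:
servo_tool:
  rows:
    - [[0,0,0,0,-0.0005,0.01,-0.43],[0,0,0,0,0,0.02,-0.43],[0,0,0,0,0,0.02,-0.43],[0,0,0,0,0,0.01,-0.43],[0,0,0,0,0,0.0008,-0.43],[0,0,0,0,0,0,-0.43],[0,0,0,0,0,0,-1],[0,0,0,0,0,0,-1]]

```text
t: 14.43
tcp_pos: [0.4897, 0.0589, 0.1096]
tool_rot: [0.608, 0.794, 0.001, 0.001]
force: [3.1, 0.6, -5.8]
finger_gap: 0.165
gripper_force: 48.1
```

Request:
servo_tool:
  rows:
    - [[0,0,0,0,0,0,-1],[0,0,0,0,0,0,-1],[0,0,0,0,0,0,-1]]

```text
t: 14.68
tcp_pos: [0.4897, 0.0589, 0.1096]
tool_rot: [0.608, 0.794, 0.001, 0.002]
force: [5.5, 1.5, -3.8]
finger_gap: 0.166
gripper_force: 48.4
```

Request:
servo_tool:
  rows:
    - [[0,0,4,0,0,0,-1],[0,0,6,0,0,0,-1],[0,0,6,0,0,0,-1],[0,0,6,0,0,0,-1],[0,0,6,0,0,0,-1],[0,0,6,0,0,0,-1],[0,0,6,0,0,0,-1],[0,0,0,0,0,0,-1]]

```text
t: 15.35
tcp_pos: [0.4891, 0.059, 0.1096]
tool_rot: [0.843, 0.538, 0.001, 0.001]
force: [4.5, 1.6, -1.8]
finger_gap: 0.169
gripper_force: 48.7
```

```bash
python3 -c "
from h import *
st()"
```

```text
t 15.35 pos [0.4891 0.059  0.1096] ang 65.04 zax [ 0.0026 -0.0001 -1.    ] q [-0.1074  0.5842  1.8843  0.0003  0.6704  0.3279] F [ 4.4938  1.562  -1.7833] M [ 0.2988 -0.6679  0.0272] gap 0.16938782082221593
```

Request:
servo_tool:
  rows:
    - [[0,0,3,0,0,0,-1],[0,0,3,0,0,0,-1],[0,0,0,0,0,0,-1]]

```text
t: 15.6
tcp_pos: [0.4891, 0.059, 0.1096]
tool_rot: [0.869, 0.494, 0.001, 0.001]
force: [4.3, 2.7, -1.0]
finger_gap: 0.17
gripper_force: 48.9
```

```bash
python3 -c "
from h import *
st()"
```

```text
t 15.6 pos [0.4891 0.059  0.1096] ang 59.23 zax [ 0.0025 -0.     -1.    ] q [-0.1074  0.5842  1.8843  0.0004  0.6706  0.4293] F [ 4.3407  2.6949 -1.0333] M [ 0.4044 -0.6258  0.144 ] gap 0.1702694205012786
```

Request:
servo_tool:
  rows:
    - [[0,0,3,0,0,0,-1],[0,0,3,0,0,0,-1],[0,0,0,0,0,0,-1]]

```text
t: 15.85
tcp_pos: [0.489, 0.059, 0.1095]
tool_rot: [0.894, 0.448, 0.001, 0.0]
force: [4.6, 3.4, -0.2]
finger_gap: 0.167
gripper_force: 49.1
```

```bash
python3 -c "
from h import *
st()"
```

```text
t 15.85 pos [0.489  0.059  0.1095] ang 53.25 zax [ 0.0023  0.0001 -1.    ] q [-0.1074  0.5843  1.8844  0.0005  0.6707  0.5336] F [ 4.6438  3.4025 -0.2349] M [ 0.5248 -0.6922  0.0773] gap 0.16720056436688932
```

Request:
servo_tool:
  rows:
    - [[0,0,3,0,0,0,-1],[0,0,2,0,0,0,-1],[0,0,0,0,0,0,-1]]

```text
t: 16.1
tcp_pos: [0.489, 0.0591, 0.1095]
tool_rot: [0.913, 0.409, 0.001, 0.0]
force: [3.4, 2.8, 0.7]
finger_gap: 0.168
gripper_force: 49.2
```

```bash
python3 -c "
from h import *
st()"
```

```text
t 16.1 pos [0.489  0.0591 0.1095] ang 48.28 zax [ 0.0022  0.0002 -1.    ] q [-0.1073  0.5842  1.8845  0.0006  0.6707  0.6203] F [3.3819 2.7771 0.6679] M [ 0.5344 -0.6556  0.1012] gap 0.16780454738013265
```

Request:
servo_tool:
  rows:
    - [[0,0,3,0,0,0,-1],[0,0,2,0,0,0,-1],[0,0,0,0,0,0,-1]]

```text
t: 16.35
tcp_pos: [0.4889, 0.0591, 0.1095]
tool_rot: [0.93, 0.369, 0.001, 0.0]
force: [4.8, 3.8, -0.5]
finger_gap: 0.17
gripper_force: 49.2
```

```bash
python3 -c "
from h import *
st()"
```

```text
t 16.35 pos [0.4889 0.0591 0.1095] ang 43.28 zax [ 0.0021  0.0002 -1.    ] q [-0.1073  0.5843  1.8845  0.0007  0.6708  0.7075] F [ 4.7679  3.8414 -0.4825] M [ 0.5535 -0.6673  0.115 ] gap 0.16995888378000173
```

Request:
servo_tool:
  rows:
    - [[0,0,3,0,0,0,-1],[0,0,2,0,0,0,-1],[0,0,0,0,0,0,-1]]

```text
t: 16.6
tcp_pos: [0.4889, 0.0592, 0.1095]
tool_rot: [0.945, 0.328, 0.001, 0.0]
force: [3.6, 2.8, 0.0]
finger_gap: 0.167
gripper_force: 49.2
```

```bash
python3 -c "
from h import *
st()"
```

```text
t 16.6 pos [0.4889 0.0592 0.1095] ang 38.28 zax [ 0.002   0.0003 -1.    ] q [-0.1072  0.5842  1.8846  0.0009  0.6708  0.7948] F [3.599  2.7581 0.0362] M [ 0.5759 -0.7457  0.0835] gap 0.1672879625378803
```

Request:
servo_tool:
  rows:
    - [[0,0,3,0,0,0,-1],[0,0,2,0,0,0,-1],[0,0,0,0,0,0,-1]]

```text
t: 16.85
tcp_pos: [0.4889, 0.0592, 0.1095]
tool_rot: [0.958, 0.286, 0.001, 0.0]
force: [3.6, 3.5, -0.6]
finger_gap: 0.171
gripper_force: 49.2
```

```bash
python3 -c "
from h import *
st()"
```

```text
t 16.85 pos [0.4889 0.0592 0.1095] ang 33.28 zax [ 0.002   0.0004 -1.    ] q [-0.1072  0.5842  1.8846  0.001   0.6709  0.882 ] F [ 3.5724  3.5013 -0.6361] M [ 0.6533 -0.6903  0.1416] gap 0.170990805271505
```

Request:
servo_tool:
  rows:
    - [[0,0,3,0,0,0,-1],[0,0,2,0,0,0,-1],[0,0,0,0,0,0,-1]]

```text
t: 17.1
tcp_pos: [0.4888, 0.0593, 0.1096]
tool_rot: [0.97, 0.245, 0.001, 0.0]
force: [3.6, 4.3, -0.6]
finger_gap: 0.167
gripper_force: 49.1
```

```bash
python3 -c "
from h import *
st()"
```

```text
t 17.1 pos [0.4888 0.0593 0.1096] ang 28.34 zax [ 0.0019  0.0002 -1.    ] q [-0.107   0.5841  1.8846  0.0006  0.6709  0.9686] F [ 3.5572  4.2561 -0.6242] M [ 0.7166 -0.6804  0.2866] gap 0.1674679268850986
```

Request:
servo_tool:
  rows:
    - [[0,0,3,0,0,0,-1],[0,0,0,0,0,0,-1]]

```text
t: 17.27
tcp_pos: [0.4878, 0.0589, 0.1096]
tool_rot: [0.976, 0.219, -0.0, 0.0]
force: [1.5, 0.6, 3.8]
finger_gap: 0.163
gripper_force: 48.6
```

```bash
python3 -c "
from h import *
st()"
```

```text
t 17.2667 pos [0.4878 0.0589 0.1096] ang 25.27 zax [-0.0005 -0.0003 -1.    ] q [-0.1076  0.5838  1.8856 -0.0006  0.6726  1.0226] F [1.4652 0.6402 3.7579] M [ 0.0936 -0.2477 -0.1439] gap 0.16331790434691024
```

Request:
servo_tool:
  rows:
    - [[0,0,3,0,0,0,-1],[0,0,3,0,0,0,-1],[0,0,0,0,0,0,-1]]

```text
t: 17.52
tcp_pos: [0.4875, 0.0589, 0.1095]
tool_rot: [0.986, 0.168, -0.0, -0.0]
force: [1.3, 2.4, 5.3]
finger_gap: 0.168
gripper_force: 48.8
```

```bash
python3 -c "
from h import *
st()"
```

```text
t 17.5167 pos [0.4875 0.0589 0.1095] ang 19.32 zax [-0.0008 -0.0001 -1.    ] q [-0.1076  0.5838  1.8859 -0.0003  0.6727  1.1263] F [1.29  2.421 5.297] M [ 0.3706 -0.1877  0.2222] gap 0.16819341874079025
```

Wing1 is at its stop after about 75°. On to wing3, gripping with the tool turned to 210°.

Request:
servo_tool:
  rows:
    - [[0,0,-3,0,0,0,-0.3],[0,0,-3,0,0,0,-0.3],[0,0,0,0,0,-0.005,-0.3],[0,0,0,0,0,-0.015,-0.3],[0,0,0,0,0,-0.02,-0.3],[0,0,0,0,0,-0.02,-0.3],[0,0,0,0.0166,0,0,-0.3],[0,0,0,0.032,0,0,-0.3]]

```text
t: 18.18
tcp_pos: [0.5284, 0.0789, 0.1701]
tool_rot: [0.976, 0.217, -0.003, -0.0]
force: [-0.1, 0.3, -0.5]
finger_gap: 0.351
gripper_force: 0.0
```

Request:
servo_tool:
  rows:
    - [[0,0,0,0.032,0,0,-0.3],[0,0,0,0.032,0,0,-0.3],[0,0,0,0.032,0,0,-0.3],[0,0,0,0.032,0,0,-0.3],[0,0,0,0.0166,0,0,-0.3],[0,0,-7.1,0,0,0,-0.3],[0,0,-7.1,0,0,0,-0.3],[0,0,-7.1,0,0,0,-0.3]]

```text
t: 18.85
tcp_pos: [0.6618, 0.1408, 0.1682]
tool_rot: [0.917, 0.398, -0.002, -0.0]
force: [-0.0, -0.9, 0.6]
finger_gap: 0.351
gripper_force: 0.0
```

Request:
servo_tool:
  rows:
    - [[0,0,-7.1,0,0,0,-0.3],[0,0,-7.1,0,0,0,-0.3],[0,0,-7.1,0,0,0,-0.3],[0,0,-7.1,0,0,0,-0.3],[0,0,-7.1,0,0,0,-0.3],[0,0,-7.1,0,0,0,-0.3],[0,0,-7.1,0,0,0,-0.3],[0,0,-7.1,0,0,0,-0.3]]

```text
t: 19.52
tcp_pos: [0.6615, 0.1405, 0.1686]
tool_rot: [0.618, 0.786, -0.001, -0.001]
force: [-0.4, -0.2, 0.3]
finger_gap: 0.35
gripper_force: 0.0
```

Request:
servo_tool:
  rows:
    - [[0,0,-7.1,0,0,0,-0.3],[0,0,-7.1,0,0,0,-0.3],[0,0,-7.1,0,0,0,-0.3],[0,0,-7.1,0,0,0,-0.3],[0,0,-7.1,0,0,0,-0.3],[0,0,-7.1,0,0,0,-0.3],[0,0,-7.1,0,0,0,-0.3],[0,0,-7.1,0,0,0,-0.3]]

```text
t: 20.18
tcp_pos: [0.6615, 0.1405, 0.1686]
tool_rot: [0.17, 0.985, -0.001, -0.002]
force: [0.3, -0.1, 0.3]
finger_gap: 0.349
gripper_force: 0.0
```

Request:
servo_tool:
  rows:
    - [[0,0,-7.1,0,0,0,-0.3],[0,0,-7.1,0,0,0,-0.3],[0,0,-7.1,0,0,0,-0.3],[0,0,-7.1,0,0,0,-0.3],[0,0,-7.1,0,0,0,-0.3],[0,0,-7.1,0,0,0,-0.3],[0,0,-7.1,0,0,0,-0.3],[0,0,0,0,0,0,-0.3]]

```text
t: 20.85
tcp_pos: [0.6616, 0.1405, 0.1686]
tool_rot: [-0.258, 0.966, 0.0, -0.002]
force: [-0.1, -0.4, -0.3]
finger_gap: 0.353
gripper_force: 0.0
```

Request:
servo_tool:
  rows:
    - [[0,0,0,0,0,0,-0.3]]

```text
t: 20.93
tcp_pos: [0.662, 0.1407, 0.1687]
tool_rot: [-0.255, 0.967, 0.0, -0.001]
force: [-1.0, 0.3, 0.0]
finger_gap: 0.353
gripper_force: 0.0
```

```bash
python3 - <<'E'
from h import *
st(.662,.142,.110,210)
import pickle
c=manip.camera_info("wrist");i=manip.snapshot("wrist");pickle.dump(c,open("c6.pkl","wb"))
cv2.imwrite("pics/w6.png",i)
x=proj([[.662,.142,.118]],c)[0];print("pred",x)
g=cv2.cvtColor(i,cv2.COLOR_BGR2GRAY);u=int(x[0])
print([int(v) for v in range(u-36,u+37,3)])
for r in range(int(x[1])-64,int(x[1])+65,8): print(r,*["%3d"%v for v in g[r,u-36:u+37:3]])
E
```

```text
t 20.9333 pos [0.662  0.1407 0.1687] ang -150.41 zax [-0.0023 -0.0004 -1.    ] q [ 0.0448  0.6882  1.3622 -0.0003  1.0935 -2.0423] F [-0.9955  0.2524  0.0097] M [-0.0076 -0.0241  0.0361] gap 0.35306411620555656
toolshift [-0.0008  0.0011  0.0587] wz -0.4146024423878316
pred [322.5912 279.6134]
[286, 289, 292, 295, 298, 301, 304, 307, 310, 313, 316, 319, 322, 325, 328, 331, 334, 337, 340, 343, 346, 349, 352, 355, 358]
215 189 188 190 188 188 190 189 191 189 188 188 188 188 188 187 188 188 189 188 188 185 187 187 187 185
223 169 178 190 187 188 188 187 189 155  48  50  49  49  56 187 186 185 187 188 187 188 186 185 184 171
231 168 168 168 170 187 186 187 188 108  69  67  66  64  59 186 187 187 189 187 186 181 171 170 170 170
239 174 168 169 167 169 167 167  82  44  78  78  80  78  68  36  35  91 173 170 169 171 171 171 169 173
247 149 148 151 171 168  95  42  49  49  82  87  85  83  79  44  43  41  35 132 169 169 177 154 148 149
255 149 149 148 149 146  59  45  50  57  79  80  81  79  79  78  50  43  38  82 147 150 149 149 149 150
263 176 149 150 149 149 148  49  81  83  68  71  72  75
[... 388 characters left out ...]
 105 141 178 124  73  72  68  68  58 106 106 108 106 108 105 105  32   8  45
303  54 108 107 106 107 107 106 108 107  89  85  89  85  83  70 105 108 107 106 106 105 105  24   8  13
311  37 106 108 105 105 106 106 108 106 105  78  85  86  85  76 125 200 197 133 117 108 105  14   6   5
319  14  50  51  52  60  88 107 107 108 105  72  76  75  75  73 186 199 199 198 147 107 104  14   9   9
327  26  98  99  93  63  50  51  67 107 107 106 103 108 124 198 201 200 149 107 105 105 106  10   9   8
335  64  99  99  99  64  52  94 106 105 107 106 105 103  92  92 167 101 103 106 105 107 106  23   9   2
343  96  98  67  51  93  70  52  50  52  50  51  51  52  50  52  51  51  52  52  56  57  56  54   6   6
```

Request:
servo_tool:
  rows:
    - [[0,0,-2,0,0.0006,0.01,-0.43],[0,0,0,0,0,0.02,-0.43],[0,0,0,0,0,0.02,-0.43],[0,0,0,0,0,0.008,-0.43],[0,0,0,0,0,0.0007,-0.43],[0,0,0,0,0,0,-0.43],[0,0,0,0,0,0,-1],[0,0,0,0,0,0,-1]]

```text
t: 21.65
tcp_pos: [0.6627, 0.1421, 0.1112]
tool_rot: [-0.273, 0.962, 0.0, 0.0]
force: [-1.3, 1.4, -1.6]
finger_gap: 0.155
gripper_force: 48.3
```

Request:
servo_tool:
  rows:
    - [[0,0,0,0,0,0,-1],[0,0,0,0,0,0,-1],[0,0,0,0,0,0,-1]]

```text
t: 21.9
tcp_pos: [0.6627, 0.1421, 0.1111]
tool_rot: [-0.273, 0.962, 0.0, 0.0]
force: [-3.1, 2.4, 1.6]
finger_gap: 0.154
gripper_force: 49.0
```

Request:
servo_tool:
  rows:
    - [[0,0,4,0,0,0,-1],[0,0,6,0,0,0,-1],[0,0,6,0,0,0,-1],[0,0,6,0,0,0,-1],[0,0,6,0,0,0,-1],[0,0,6,0,0,0,-1],[0,0,6,0,0,0,-1],[0,0,0,0,0,0,-1]]

```text
t: 22.57
tcp_pos: [0.6626, 0.1425, 0.1111]
tool_rot: [0.073, 0.997, 0.001, 0.0]
force: [-2.7, 3.8, 1.8]
finger_gap: 0.154
gripper_force: 49.3
```

```bash
python3 -c "
from h import *
st()"
```

```text
t 22.5667 pos [0.6626 0.1425 0.1111] ang 171.65 zax [ 0.0002  0.0013 -1.    ] q [ 0.0468  0.76    1.3965  0.0016  0.9848 -1.3792] F [-2.6617  3.7579  1.8257] M [0.7831 0.4433 0.0768] gap 0.15431079560117444
```

Request:
servo_tool:
  rows:
    - [[0,0,3,0,0,0,-1],[0,0,3,0,0,0,-1],[0,0,0,0,0,0,-1]]

```text
t: 22.82
tcp_pos: [0.6626, 0.1425, 0.1111]
tool_rot: [0.123, 0.992, 0.001, 0.0]
force: [-2.5, 5.4, 2.6]
finger_gap: 0.157
gripper_force: 49.3
```

```bash
python3 -c "
from h import *
st()"
```

```text
t 22.8167 pos [0.6626 0.1425 0.1111] ang 165.81 zax [ 0.0003  0.0015 -1.    ] q [ 0.0468  0.76    1.3965  0.0018  0.9848 -1.2774] F [-2.5077  5.4225  2.6381] M [0.906  0.4223 0.0704] gap 0.15665032317396585
```

Request:
servo_tool:
  rows:
    - [[0,0,3,0,0,0,-1],[0,0,3,0,0,0,-1],[0,0,0,0,0,0,-1]]

```text
t: 23.07
tcp_pos: [0.6626, 0.1426, 0.1111]
tool_rot: [0.175, 0.985, 0.001, 0.0]
force: [-3.3, 5.8, 3.4]
finger_gap: 0.153
gripper_force: 49.3
```

```bash
python3 -c "
from h import *
st()"
```

```text
t 23.0667 pos [0.6626 0.1426 0.1111] ang 159.81 zax [ 0.0004  0.0017 -1.    ] q [ 0.0469  0.76    1.3964  0.002   0.9847 -1.1727] F [-3.2971  5.787   3.4153] M [0.8703 0.4515 0.0862] gap 0.15316273094824534
```

Request:
servo_tool:
  rows:
    - [[0,0,3,0,0,0,-1],[0,0,2,0,0,0,-1],[0,0,0,0,0,0,-1]]

```text
t: 23.32
tcp_pos: [0.6627, 0.1427, 0.1111]
tool_rot: [0.218, 0.976, 0.001, 0.0]
force: [-2.4, 5.5, 3.1]
finger_gap: 0.146
gripper_force: 49.3
```

```bash
python3 -c "
from h import *
st()"
```

```text
t 23.3167 pos [0.6627 0.1427 0.1111] ang 154.84 zax [ 0.0005  0.0018 -1.    ] q [ 0.0469  0.76    1.3964  0.0021  0.9847 -1.086 ] F [-2.4298  5.5058  3.1211] M [0.8857 0.4253 0.0878] gap 0.14581297982532124
```

Request:
servo_tool:
  rows:
    - [[0,0,3,0,0,0,-1],[0,0,2,0,0,0,-1],[0,0,0,0,0,0,-1]]

```text
t: 23.57
tcp_pos: [0.6627, 0.1427, 0.1111]
tool_rot: [0.26, 0.966, 0.001, -0.0]
force: [-2.7, 5.2, 2.6]
finger_gap: 0.155
gripper_force: 49.3
```

```bash
python3 -c "
from h import *
st()"
```

```text
t 23.5667 pos [0.6627 0.1427 0.1111] ang 149.84 zax [ 0.0004  0.0018 -1.    ] q [ 0.0469  0.7601  1.3964  0.0022  0.9846 -0.9988] F [-2.6558  5.15    2.5903] M [0.9162 0.4004 0.0904] gap 0.15470150200833355
```

Request:
servo_tool:
  rows:
    - [[0,0,3,0,0,0,-1],[0,0,2,0,0,0,-1],[0,0,0,0,0,0,-1]]

```text
t: 23.82
tcp_pos: [0.6627, 0.1428, 0.1111]
tool_rot: [0.302, 0.953, 0.001, -0.0]
force: [-2.1, 5.0, 2.9]
finger_gap: 0.155
gripper_force: 49.3
```

```bash
python3 -c "
from h import *
st()"
```

```text
t 23.8167 pos [0.6627 0.1428 0.1111] ang 144.84 zax [ 0.0006  0.0019 -1.    ] q [ 0.0469  0.7601  1.3963  0.0022  0.9846 -0.9115] F [-2.1067  4.9666  2.8608] M [0.9232 0.3564 0.0892] gap 0.15515950186645705
```

Request:
servo_tool:
  rows:
    - [[0,0,3,0,0,0,-1],[0,0,2,0,0,0,-1],[0,0,0,0,0,0,-1]]

```text
t: 24.07
tcp_pos: [0.6627, 0.1428, 0.1111]
tool_rot: [0.343, 0.939, 0.001, -0.0]
force: [-2.1, 5.7, 2.8]
finger_gap: 0.154
gripper_force: 49.3
```

```bash
python3 -c "
from h import *
st()"
```

```text
t 24.0667 pos [0.6627 0.1428 0.1111] ang 139.84 zax [ 0.0006  0.0019 -1.    ] q [ 0.0469  0.7601  1.3963  0.0023  0.9845 -0.8242] F [-2.0912  5.7378  2.7817] M [0.9929 0.4176 0.1201] gap 0.1540255459494304
```

Request:
servo_tool:
  rows:
    - [[0,0,3,0,0,0,-1],[0,0,2,0,0,0,-1],[0,0,0,0,0,0,-1]]

```text
t: 24.32
tcp_pos: [0.6628, 0.1428, 0.1111]
tool_rot: [0.384, 0.923, 0.001, -0.0]
force: [-1.5, 6.1, 2.8]
finger_gap: 0.155
gripper_force: 49.3
```

```bash
python3 -c "
from h import *
st()"
```

```text
t 24.3167 pos [0.6628 0.1428 0.1111] ang 134.86 zax [ 0.0008  0.0019 -1.    ] q [ 0.047   0.7601  1.3962  0.0023  0.9844 -0.7372] F [-1.4947  6.1232  2.8435] M [0.9968 0.3824 0.2248] gap 0.1551648342480743
```

Request:
servo_tool:
  rows:
    - [[0,0,2,0,0,0,-1],[0,0,2,0,0,0,-1],[0,0,0,0,0,0,-1]]

```text
t: 24.57
tcp_pos: [0.6629, 0.1428, 0.1111]
tool_rot: [0.415, 0.91, 0.001, 0.0]
force: [-2.5, 5.7, 3.2]
finger_gap: 0.154
gripper_force: 49.2
```

```bash
python3 -c "
from h import *
st()"
```

```text
t 24.5667 pos [0.6629 0.1428 0.1111] ang 130.92 zax [ 0.0011  0.0016 -1.    ] q [ 0.0471  0.7601  1.3961  0.0019  0.9842 -0.6681] F [-2.5035  5.6514  3.1727] M [0.9767 0.401  0.3829] gap 0.15441148044203787
```

Request:
servo_tool:
  rows:
    - [[0,0,2,0,0,0,-1],[0,0,2,0,0,0,-1],[0,0,0,0,0,0,-1]]

```text
t: 24.82
tcp_pos: [0.6639, 0.1417, 0.1112]
tool_rot: [0.447, 0.894, 0.001, 0.001]
force: [-0.1, 3.7, 2.3]
finger_gap: 0.157
gripper_force: 50.4
```

```bash
python3 -c "
from h import *
st()"
```

```text
t 24.8167 pos [0.6639 0.1417 0.1112] ang 126.86 zax [ 0.0031  0.0001 -1.    ] q [ 0.046   0.7602  1.3954 -0.      0.9829 -0.5973] F [-0.0974  3.7281  2.2836] M [0.4131 0.1299 0.0256] gap 0.15678709439144972
```

Wing3 slipped at its stop after about 77°. Release, and go over the bleed bar at tool angle 241°.

Request:
servo_tool:
  rows:
    - [[0,0,-3,0,0,0,-0.3],[0,0,-3,0,0,0,-0.3],[0,0,0,0,0,-0.005,-0.3],[0,0,0,0,0,-0.015,-0.3],[0,0,0,0,0,-0.02,-0.3],[0,0,0,0,0,-0.02,-0.3],[0,0,0,0.0075,-0.0232,0,-0.2],[0,0,0,0.0075,-0.0232,0,-0.2]]

```text
t: 25.48
tcp_pos: [0.6208, 0.1203, 0.1727]
tool_rot: [0.4, 0.916, 0.001, 0.003]
force: [-0.3, -0.4, -0.1]
finger_gap: 0.401
gripper_force: 0.0
```

Request:
servo_tool:
  rows:
    - [[0,0,0,0.0075,-0.0232,0,-0.2],[0,0,0,0.0075,-0.0232,0,-0.2],[0,0,-7.1,0,0,0,-0.2],[0,0,-7.1,0,0,0,-0.2],[0,0,-7.1,0,0,0,-0.2],[0,0,-7.1,0,0,0,-0.2],[0,0,-7.1,0,0,0,-0.2],[0,0,-7.1,0,0,0,-0.2]]

```text
t: 26.15
tcp_pos: [0.5748, 0.0997, 0.1709]
tool_rot: [0.037, 0.999, -0.001, 0.001]
force: [-0.5, -0.6, -0.7]
finger_gap: 0.401
gripper_force: 0.0
```

Request:
servo_tool:
  rows:
    - [[0,0,-7.1,0,0,0,-0.2],[0,0,-7.1,0,0,0,-0.2],[0,0,-7.1,0,0,0,-0.2],[0,0,-7.1,0,0,0,-0.2],[0,0,-7.1,0,0,0,-0.2],[0,0,-7.1,0,0,0,-0.2],[0,0,-7.1,0,0,0,-0.2],[0,0,-7.1,0,0,0,-0.2]]

```text
t: 26.82
tcp_pos: [0.5748, 0.0998, 0.1709]
tool_rot: [-0.442, 0.897, -0.001, 0.0]
force: [-0.5, -0.6, -0.4]
finger_gap: 0.4
gripper_force: 0.0
```

Request:
servo_tool:
  rows:
    - [[0,0,-7.1,0,0,0,-0.2],[0,0,-1,0,0,0,-0.2],[0,0,0,0,0,0,-0.2],[0,0,0,0,0,0,-0.2]]

```text
t: 27.15
tcp_pos: [0.5745, 0.1002, 0.1706]
tool_rot: [-0.501, 0.866, -0.0, 0.0]
force: [-0.1, 0.1, 0.2]
finger_gap: 0.401
gripper_force: 0.0
```

```bash
python3 - <<'E'
from h import *
st(.5755,.1005,.112,241)
import pickle
c=manip.camera_info("wrist");i=manip.snapshot("wrist");pickle.dump(c,open("c7.pkl","wb"))
cv2.imwrite("pics/w7.png",i)
print("pred",proj([[.5755,.1005,.122]],c))
E
```

```text
t 27.15 pos [0.5745 0.1002 0.1706] ang -119.91 zax [ 0.0008 -0.0004 -1.    ] q [-0.0186  0.5735  1.6148 -0.0005  0.9524 -2.638 ] F [-0.1161  0.1295  0.1584] M [-0.015  -0.0493 -0.0442] gap 0.40145754455596666
toolshift [-0.0008 -0.0007  0.0586] wz -0.905732457420072
pred [[319.0223 282.2765]]
```

View pics/w7.png

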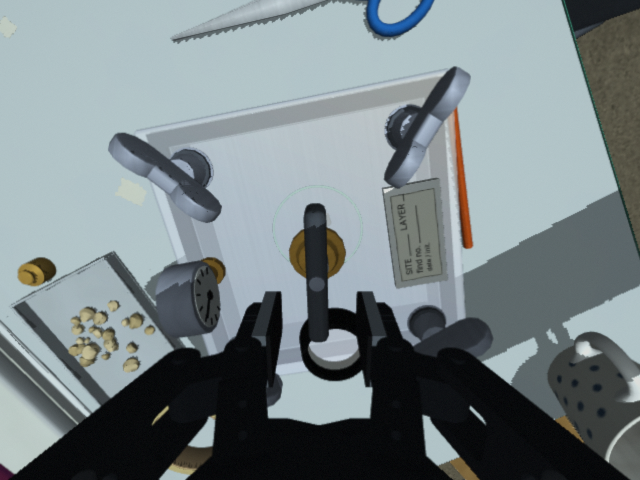

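The bar runs from (315,205) to (319,340) with its pin at (317,284), which matches the prediction. Wings 1 and 2 look turned to their stops. Descend, grip, and turn about 110° first.

Request:
servo_tool:
  rows:
    - [[0,0,-1,-0.0005,-0.001,0.01,-0.2],[0,0,0,0,0,0.02,-0.2],[0,0,0,0,0,0.02,-0.2],[0,0,0,0,0,0.008,-0.2],[0,0,0,0,0,0.0005,-0.2],[0,0,0,0,0,0,-0.2],[0,0,0,0,0,0,-1],[0,0,0,0,0,0,-1]]

```text
t: 27.87
tcp_pos: [0.5761, 0.1006, 0.1128]
tool_rot: [-0.509, 0.861, -0.001, 0.001]
force: [-0.4, -0.5, 6.2]
finger_gap: 0.13
gripper_force: 45.4
```

Request:
servo_tool:
  rows:
    - [[0,0,0,0,0,0,-1],[0,0,0,0,0,0,-1],[0,0,0,0,0,0,-1],[0,0,0,0,0,0,-1]]

```text
t: 28.2
tcp_pos: [0.5761, 0.1005, 0.1128]
tool_rot: [-0.509, 0.861, -0.001, 0.001]
force: [-0.1, -0.2, 5.6]
finger_gap: 0.132
gripper_force: 49.5
```

Request:
servo_tool:
  rows:
    - [[0,0,4,0,0,0,-1],[0,0,6,0,0,0,-1],[0,0,6,0,0,0,-1],[0,0,6,0,0,0,-1],[0,0,6,0,0,0,-1],[0,0,6,0,0,0,-1],[0,0,6,0,0,0,-1],[0,0,0,0,0,0,-1]]

```text
t: 28.87
tcp_pos: [0.5758, 0.1009, 0.1128]
tool_rot: [-0.182, 0.983, 0.0, 0.001]
force: [-0.9, 1.4, 6.1]
finger_gap: 0.132
gripper_force: 49.0
```

```bash
python3 -c "
from h import *
st()"
```

```text
t 28.8667 pos [0.5758 0.1009 0.1128] ang -159.0 zax [ 0.0016  0.0006 -1.    ] q [-0.0179  0.6603  1.6492  0.0008  0.8306 -1.9559] F [-0.9321  1.4179  6.1252] M [ 0.2256  0.0764 -0.0728] gap 0.13196848905570302
```

Request:
servo_tool:
  rows:
    - [[0,0,6,0,0,0,-1],[0,0,6,0,0,0,-1],[0,0,6,0,0,0,-1],[0,0,6,0,0,0,-1],[0,0,6,0,0,0,-1],[0,0,6,0,0,0,-1],[0,0,6,0,0,0,-1],[0,0,6,0,0,0,-1]]

```text
t: 29.53
tcp_pos: [0.5758, 0.1014, 0.1128]
tool_rot: [0.234, 0.972, 0.001, 0.001]
force: [-0.8, 2.4, 6.3]
finger_gap: 0.134
gripper_force: 49.8
```

Request:
servo_tool:
  rows:
    - [[0,0,6,0,0,0,-1],[0,0,6,0,0,0,-1],[0,0,6,0,0,0,-1],[0,0,0,0,0,0,-1]]

```text
t: 29.87
tcp_pos: [0.5759, 0.1016, 0.1128]
tool_rot: [0.383, 0.924, 0.001, 0.001]
force: [-0.7, 3.8, 4.9]
finger_gap: 0.13
gripper_force: 49.0
```

```bash
python3 -c "
from h import *
st()"
```

```text
t 29.8667 pos [0.5759 0.1016 0.1128] ang 134.99 zax [ 0.002   0.0017 -1.    ] q [-0.0172  0.6604  1.649   0.0023  0.8303 -0.804 ] F [-0.7322  3.7832  4.9481] M [ 0.442   0.0964 -0.0561] gap 0.1300125087210179
```

Request:
servo_tool:
  rows:
    - [[0,0,3,0,0,0,-1],[0,0,3,0,0,0,-1],[0,0,0,0,0,0,-1]]

```text
t: 30.12
tcp_pos: [0.576, 0.1016, 0.1128]
tool_rot: [0.43, 0.903, 0.001, 0.001]
force: [0.4, 3.5, 5.1]
finger_gap: 0.131
gripper_force: 49.0
```

```bash
python3 -c "
from h import *
st()"
```

```text
t 30.1167 pos [0.576  0.1016 0.1128] ang 129.09 zax [ 0.0021  0.0017 -1.    ] q [-0.0172  0.6604  1.6489  0.0024  0.8302 -0.7011] F [0.4278 3.5015 5.0897] M [ 0.5359  0.0954 -0.0829] gap 0.13061083872985924
```

Request:
servo_tool:
  rows:
    - [[0,0,3,0,0,0,-1],[0,0,3,0,0,0,-1],[0,0,0,0,0,0,-1]]

```text
t: 30.37
tcp_pos: [0.576, 0.1017, 0.1128]
tool_rot: [0.476, 0.879, 0.001, 0.001]
force: [1.5, 3.2, 5.5]
finger_gap: 0.137
gripper_force: 49.0
```

```bash
python3 -c "
from h import *
st()"
```

```text
t 30.3667 pos [0.576  0.1017 0.1128] ang 123.09 zax [ 0.0022  0.0018 -1.    ] q [-0.0171  0.6604  1.6489  0.0025  0.8302 -0.5964] F [1.4906 3.25   5.4595] M [ 0.4745  0.052  -0.0445] gap 0.1370230108748033
```

Request:
servo_tool:
  rows:
    - [[0,0,3,0,0,0,-1],[0,0,3,0,0,0,-1],[0,0,0,0,0,0,-1]]

```text
t: 30.62
tcp_pos: [0.5761, 0.1017, 0.1128]
tool_rot: [0.522, 0.853, 0.001, 0.001]
force: [0.9, 3.9, 4.4]
finger_gap: 0.126
gripper_force: 49.0
```

```bash
python3 -c "
from h import *
st()
i=manip.snapshot('wrist');cv2.imwrite('pics/w8.png',i);g=cv2.cvtColor(i,cv2.COLOR_BGR2GRAY)
for r in range(190,340,12): print(r,*['%3d'%v for v in g[r,270:370:4]])"
```

```text
t 30.6167 pos [0.5761 0.1017 0.1128] ang 117.09 zax [ 0.0025  0.0019 -1.    ] q [-0.0171  0.6604  1.6487  0.0026  0.83   -0.4916] F [0.9485 3.9396 4.4335] M [ 0.516   0.0853 -0.1001] gap 0.12642473890830588
190 134 114 135 135 158 201 200 202 202 202 202 201 203 202 203 202 201 202 201 203 201 202 203 203 201
202 133 187 202 202 203 203 202 198 187 199 200 194 198 198 201 198 186 197 201 202 202 201 203 203 202
214 199 200 197 200 200 201 202 202 201 202 202 202 202 203 202 202 201 201 202 201 202 200 197 199 200
226 193 199 199 200 201 200 200 201 202 202 201 203 201 201 201 201 202 202 203 202 200 201 201 200 194
238 200 200 199 198 201 199 200 200 199  70  24  23  23  22  23  25 200 198 200 200 202 202 199 200 200
250 198 201 200 200 200 200 200 178 175  22  29  28  30  31  30  27  87 202 202 199 199 199 200 200 200
262 198 198 198 200 199 199 199 103  41  31  37  40  40  41  39  36  27  59 198 200 200 200 200 199 200
274 190 197 199 197 102  77  85  82  75  30  36  38  39  43  39  36  31  86  87  84  59 199 198 199 198
286 198 197 191 119  82  84  58  56  70  28  34  39  39  41  40  36  33  61  62  85  85  80 198 195 199
298 195 196 196 134  80  62  51  51  20  30  36  38  39  42  39  36  23  52  50  52  82  88 198 199 201
310 195  23  13   8   8  51  51  51   8  30  35  38  41  39  39  35  20  49  51  50  20   7  10  11 194
322  91  10  10  11  38  52  51  49   8  31  38  40  38  41  41  36  12  37  49  52  50   9   7  10  18
334  11   9  11   7  57  79  82  54  15  30  36  38  38  40  40  36  10  19  80  82  73  17   9  10   8
```

Request:
servo_tool:
  rows:
    - [[0,0,3,0,0,0,-1],[0,0,3,0,0,0,-1],[0,0,0,0,0,0,-1]]

```text
t: 30.92
tcp_pos: [0.5761, 0.1017, 0.1128]
tool_rot: [0.566, 0.825, 0.002, 0.0]
force: [0.7, 3.8, 5.5]
finger_gap: 0.13
gripper_force: 49.0
```

```bash
python3 -c "
from h import *
st()"
```

```text
t 30.9167 pos [0.5761 0.1017 0.1128] ang 111.08 zax [ 0.0025  0.002  -1.    ] q [-0.0171  0.6605  1.6487  0.0027  0.8299 -0.3869] F [0.74   3.7617 5.5344] M [ 0.5647  0.0103 -0.0471] gap 0.1297783674314999
```

The bar stays straight in the jaws at columns 306–334, with 130° turned so far. I'll keep going.

Request:
servo_tool:
  rows:
    - [[0,0,3,0,0,0,-1],[0,0,3,0,0,0,-1],[0,0,0,0,0,0,-1]]

```text
t: 31.17
tcp_pos: [0.5762, 0.1018, 0.1128]
tool_rot: [0.608, 0.794, 0.002, 0.0]
force: [0.0, 3.4, 6.3]
finger_gap: 0.129
gripper_force: 49.0
```

```bash
python3 -c "
from h import *
st()"
```

```text
t 31.1667 pos [0.5762 0.1018 0.1128] ang 105.08 zax [ 0.0027  0.002  -1.    ] q [-0.0171  0.6605  1.6486  0.0028  0.8298 -0.2822] F [0.0004 3.4019 6.3293] M [ 0.619   0.0057 -0.0988] gap 0.1286971468748253
```

Request:
servo_tool:
  rows:
    - [[0,0,3,0,0,0,-1],[0,0,2,0,0,0,-1],[0,0,0,0,0,0,-1]]

```text
t: 31.42
tcp_pos: [0.5762, 0.1018, 0.1128]
tool_rot: [0.642, 0.767, 0.002, 0.0]
force: [0.8, 4.1, 5.0]
finger_gap: 0.136
gripper_force: 49.0
```

```bash
python3 -c "
from h import *
st()"
```

```text
t 31.4167 pos [0.5762 0.1018 0.1128] ang 100.12 zax [ 0.0028  0.002  -1.    ] q [-0.017   0.6605  1.6486  0.0028  0.8297 -0.1956] F [0.804  4.0669 5.0352] M [ 0.6296  0.015  -0.06  ] gap 0.1360517806349085
```

Request:
servo_tool:
  rows:
    - [[0,0,3,0,0,0,-1],[0,0,2,0,0,0,-1],[0,0,0,0,0,0,-1]]

```text
t: 31.67
tcp_pos: [0.5763, 0.1018, 0.1128]
tool_rot: [0.675, 0.738, 0.002, 0.0]
force: [1.7, 4.9, 4.3]
finger_gap: 0.132
gripper_force: 49.0
```

```bash
python3 -c "
from h import *
st()"
```

```text
t 31.6667 pos [0.5763 0.1018 0.1128] ang 95.12 zax [ 0.003  0.002 -1.   ] q [-0.017   0.6605  1.6485  0.0028  0.8297 -0.1083] F [1.7108 4.9194 4.2719] M [ 0.5706 -0.0634 -0.0701] gap 0.132158256984158
```

Request:
servo_tool:
  rows:
    - [[0,0,3,0,0,0,-1],[0,0,2,0,0,0,-1],[0,0,0,0,0,0,-1]]

```text
t: 31.92
tcp_pos: [0.5764, 0.1018, 0.1128]
tool_rot: [0.706, 0.708, 0.002, 0.0]
force: [0.7, 4.3, 5.3]
finger_gap: 0.13
gripper_force: 49.1
```

```bash
python3 -c "
from h import *
st()"
```

```text
t 31.9167 pos [0.5764 0.1018 0.1128] ang 90.14 zax [ 0.0031  0.002  -1.    ] q [-0.017   0.6606  1.6484  0.0028  0.8296 -0.0214] F [0.7255 4.2829 5.2594] M [ 0.6507 -0.0413 -0.0588] gap 0.12966674544388904
```

Request:
servo_tool:
  rows:
    - [[0,0,3,0,0,0,-1],[0,0,2,0,0,0,-1],[0,0,0,0,0,0,-1]]

```text
t: 32.17
tcp_pos: [0.5764, 0.1018, 0.1128]
tool_rot: [0.736, 0.677, 0.002, 0.0]
force: [0.8, 4.6, 5.2]
finger_gap: 0.133
gripper_force: 49.1
```

```bash
python3 -c "
from h import *
st()"
```

```text
t 32.1667 pos [0.5764 0.1018 0.1128] ang 85.15 zax [ 0.0032  0.002  -1.    ] q [-0.0171  0.6605  1.6484  0.0028  0.8295  0.0657] F [0.8204 4.5735 5.1962] M [ 0.7325 -0.0077 -0.0649] gap 0.13278600631915968
```

Request:
servo_tool:
  rows:
    - [[0,0,3,0,0,0,-1],[0,0,0,0,0,0,-1]]

```text
t: 32.33
tcp_pos: [0.5765, 0.1018, 0.1128]
tool_rot: [0.754, 0.657, 0.002, 0.0]
force: [1.3, 4.0, 4.7]
finger_gap: 0.131
gripper_force: 49.0
```

```bash
python3 -c "
from h import *
st()"
```

```text
t 32.3333 pos [0.5765 0.1018 0.1128] ang 82.12 zax [ 0.0032  0.002  -1.    ] q [-0.017   0.6606  1.6484  0.0028  0.8295  0.1186] F [1.2826 3.9664 4.7187] M [ 0.6635 -0.0733 -0.0713] gap 0.130713499787298
```

Request:
servo_tool:
  rows:
    - [[0,0,2,0,0,0,-1],[0,0,1,0,0,0,-1],[0,0,0,0,0,0,-1]]

```text
t: 32.58
tcp_pos: [0.5765, 0.1018, 0.1129]
tool_rot: [0.769, 0.639, 0.002, 0.001]
force: [0.7, 5.3, 6.0]
finger_gap: 0.131
gripper_force: 63.7
```

```bash
python3 -c "
from h import *
st()"
```

```text
t 32.5833 pos [0.5765 0.1018 0.1129] ang 79.42 zax [ 0.0035  0.0011 -1.    ] q [-0.0166  0.6605  1.6483  0.0015  0.8293  0.1671] F [0.7194 5.2717 5.9821] M [ 0.8363 -0.108   0.8316] gap 0.1310697746400303
```

Request:
servo_tool:
  rows:
    - [[0,0,2,0,0,0,-1],[0,0,1,0,0,0,-1],[0,0,0,0,0,0,-1]]

```text
t: 32.83
tcp_pos: [0.5765, 0.1017, 0.1129]
tool_rot: [0.784, 0.62, 0.001, 0.001]
force: [0.8, 5.2, 6.5]
finger_gap: 0.134
gripper_force: 84.8
```

```bash
python3 -c "
from h import *
st()
i=manip.snapshot('wrist');cv2.imwrite('pics/w9.png',i);g=cv2.cvtColor(i,cv2.COLOR_BGR2GRAY)
for r in range(226,340,12): print(r,*['%3d'%v for v in g[r,270:370:4]])"
```

```text
t 32.8333 pos [0.5765 0.1017 0.1129] ang 76.69 zax [ 0.0036 -0.0002 -1.    ] q [-0.016   0.6605  1.6482 -0.0001  0.8293  0.2164] F [0.77   5.1953 6.5239] M [ 0.9831 -0.0277  1.7372] gap 0.13429710339856163
226 194 200 201 197 200 200 200 200 200 197 201 200 201 198 199 199 201 199 199 200 200 200 201 201 193
238 200 200 200 198 199 199 199 191  20  24  20  20  21  22 183 198 200 197 199 199 200 200 200 199 200
250 199 200 200 199 200 199 200  26  27  32  32  33  34  30  30 199 199 198 199 200 199 201 200 199 200
262 200 200 200 199 199 200 199  28  33  38  41  43  40  37  33  79  53  96 198 198 200 201 198 198 200
274 193 199 198 197 163  80  85  27  34  37  39  42  43  40  36  66  84  93  91  88  76 199 198 199 197
286 198 198 192  89  82  81  56  41  33  36  40  41  44  42  37  58  90  66  64  85  90 100 195 200 198
298 197 198 197 119  86  61  53  51  28  36  41  42  43  43  37  27   9  52  52  52  88  96 198 198 200
310 197  18   9  10  10  52  52  53  24  35  36  39  43  41  38  31   7  51  52  51  23  11   9  10 197
322  85   8  10  10  37  52  52  51   9  34  38  38  41  43  38  35  10  31  52  50  51  12  10  12  18
334   9  10  10   9  56  79  79  49  12  29  36  38  40  41  42  37   9  17  79  78  71  17  12  11   4
```

The torque jumped to 1.74 N m, so the bleed is bottomed at a bar angle of about 82°. Hold briefly, then back off to a tool angle of 172°.

Request:
servo_tool:
  rows:
    - [[0,0,0,0,0,0,-1],[0,0,0,0,0,0,-1],[0,0,0,0,0,0,-1],[0,0,0,0,0,0,-1],[0,0,0,0,0,0,-1],[0,0,0,0,0,0,-1]]

```text
t: 33.38
tcp_pos: [0.5765, 0.1018, 0.1129]
tool_rot: [0.784, 0.621, 0.001, 0.001]
force: [0.9, 5.6, 5.3]
finger_gap: 0.135
gripper_force: 84.5
```

Request:
servo_tool:
  rows:
    - [[0,0,-3,0,0,0,-1],[0,0,-6,0,0,0,-1],[0,0,-6,0,0,0,-1],[0,0,-6,0,0,0,-1],[0,0,-6,0,0,0,-1],[0,0,-6,0,0,0,-1],[0,0,-6,0,0,0,-1],[0,0,-6,0,0,0,-1]]

```text
t: 34.05
tcp_pos: [0.5761, 0.1016, 0.1129]
tool_rot: [0.489, 0.872, 0.001, 0.001]
force: [0.3, 3.4, 5.6]
finger_gap: 0.131
gripper_force: 49.1
```

Request:
servo_tool:
  rows:
    - [[0,0,-6,0,0,0,-1],[0,0,-6,0,0,0,-1],[0,0,-6,0,0,0,-1],[0,0,-6,0,0,0,-1],[0,0,-6,0,0,0,-1],[0,0,-6,0,0,0,-1],[0,0,-6,0,0,0,-1],[0,0,-6,0,0,0,-1]]

```text
t: 34.72
tcp_pos: [0.5757, 0.1012, 0.1128]
tool_rot: [0.092, 0.996, 0.001, 0.001]
force: [-0.1, 3.2, 6.6]
finger_gap: 0.13
gripper_force: 49.2
```

Request:
servo_tool:
  rows:
    - [[0,0,-2,0,0,0,-1],[0,0,0,0,0,0,-1],[0,0,0,0,0,0,-1]]

```text
t: 34.97
tcp_pos: [0.5758, 0.1012, 0.1128]
tool_rot: [0.076, 0.997, 0.001, 0.001]
force: [-0.2, 3.3, 6.9]
finger_gap: 0.132
gripper_force: 49.5
```

```bash
python3 -c "
from h import *
st()
i=manip.snapshot('wrist');cv2.imwrite('pics/w10.png',i);g=cv2.cvtColor(i,cv2.COLOR_BGR2GRAY)
for r in range(238,340,20): print(r,*['%3d'%v for v in g[r,270:370:4]])"
```

```text
t 34.9667 pos [0.5758 0.1012 0.1128] ang 171.26 zax [ 0.0016  0.001  -1.    ] q [-0.0176  0.6603  1.6491  0.0015  0.8306 -1.4368] F [-0.17    3.3118  6.939 ] M [0.429  0.1112 0.1103] gap 0.1315421543715425
238 196 197 196 195 195 196 195 198 190  50  21  22  22  20  21  25 193 193 194 194 194 193 193 194 192
258 197 197 198 198 196 195 195 195 100  34  38  41  40  37  35  32  61 192 192 192 191 191 192 192 191
278 180 193 195 195  72  86  85  83  51  31  38  41  42  41  39  32  26  65  82  83  76 181 192 191 189
298 192 192 194 137  87  63  50  53  19  32  40  40  41  41  37  32  17  51  49  51  82  89 190 192 190
318 182  14  13  12  20  51  50  51   7  33  38  40  41  39  39  33  10  46  49  51  48  10  14  14  78
338  12  11   8  13  11  10  91  73  18  29  40  41  47  44  38  33  12  28  99  15  10   7   5  13  11
```

Request:
servo_tool:
  rows:
    - [[0,0,0,0,0,0,-0.2],[0,0,0,0,0,0,-0.2],[0,0,0,0,0,0,-0.2],[0,0,0,0,0,-0.005,-0.2],[0,0,0,0,0,-0.02,-0.2],[0,0,0,0,0,-0.035,-0.2],[0,0,0,0,0,-0.035,-0.2],[0,0,0,0,0,-0.035,-0.2]]

```text
t: 35.68
tcp_pos: [0.5747, 0.1003, 0.2429]
tool_rot: [0.076, 0.997, -0.0, -0.001]
force: [0.6, 0.3, 0.3]
finger_gap: 0.403
gripper_force: 0.0
```

Request:
servo_tool:
  rows:
    - [[0,0,0,0,0,-0.035,-0.2],[0,0,0,0,0,-0.01,-0.2],[0,0,0,0,0,0,-0.2],[0,0,0,0,0,0,-0.2]]

```text
t: 36.02
tcp_pos: [0.5748, 0.1004, 0.2866]
tool_rot: [0.076, 0.997, -0.0, -0.0]
force: [0.5, -0.5, -0.1]
finger_gap: 0.401
gripper_force: 0.0
```

```bash
python3 - <<'E'
from h import *
st()
c=manip.camera_info("wrist");i=manip.snapshot("wrist");cv2.imwrite("pics/w11.png",i)
g=cv2.cvtColor(i,cv2.COLOR_BGR2GRAY)
def angle(x,y,z,lo,hi,rad):  # grey blob round a predicted point -> line angle in the world, at height z
    u=proj([[x,y,z]],c)[0];m=np.zeros_like(g);cv2.circle(m,tuple(u.astype(int).tolist()),rad,1,-1)
    p=np.argwhere((g>=lo)&(g<=hi)&(m>0))[:,::-1];w=ray(p,c,z)[:,:2];v=np.linalg.svd(w-w.mean(0),full_matrices=False)
    print("pix",u,"n",len(p),"mid",w.mean(0),"ang",np.degrees(np.arctan2(v[2][0,1],v[2][0,0]))%180,"sv",v[1])
angle(.5755,.1005,.122,15,50,55)
for n,x,y in(("w0",.534,.1875),("w1",.489,.059),("w2",.6175,.0135),("w3",.6625,.142)):print(n);angle(x,y,.118,55,125,42)
E
```

```text
t 36.0167 pos [0.5748 0.1004 0.2866] ang 171.23 zax [-0.0002 -0.0001 -1.    ] q [-0.0184  0.4315  1.4968 -0.0001  1.2135 -1.4361] F [ 0.4968 -0.468  -0.1324] M [ 0.0262 -0.0216 -0.03  ] gap 0.40112290099271547
pix [319.7229 221.3397] n 1129 mid [0.573  0.1025] ang 171.38406820838514 sv [0.7626 0.2939]
w0
pix [417.0831 156.2733] n 1538 mid [0.5264 0.1924] ang 162.77713777901928 sv [0.644  0.4659]
w1
pix [251.8315 124.1472] n 754 mid [0.4884 0.0612] ang 36.927531908671796 sv [0.4735 0.1794]
w2
pix [233.0352 277.4019] n 838 mid [0.6102 0.0207] ang 118.08946251139751 sv [0.4861 0.3055]
w3
pix [377.1268 301.5781] n 1843 mid [0.664  0.1479] ang 103.04117542248477 sv [1.0042 0.7146]
```

```bash
python3 - <<'E'
from h import *
import pickle
c=pickle.load(open("c7.pkl","rb"))
for n,e in(("w1",[[460,77],[396,178]]),("w2",[[116,141],[211,212]])):
    w=ray(e,c,.118);d=w[1]-w[0];print(n,w.mean(0),np.linalg.norm(d),np.degrees(np.arctan2(d[1],d[0]))%180)
# current view: thin line fit through each wing by probing the best dark line direction
c=manip.camera_info("wrist");g=cv2.GaussianBlur(cv2.cvtColor(cv2.imread("pics/w11.png"),cv2.COLOR_BGR2GRAY),(3,3),0).astype(float)
for n,x,y in(("w0",.534,.1875),("w1",.489,.059),("w2",.6175,.0135),("w3",.6625,.142)):
    best=[]
    for a in range(0,180,2):
        t=np.radians(a);r=np.r_[-30:31:2]/1000.;P=np.c_[x+r*np.cos(t),y+r*np.sin(t),0*r+.119-.008*(abs(r)<.014)]
        u=proj(P,c).round().astype(int);v=g[u[:,1],u[:,0]];best.append((abs(v-80).max(),a))
    print(n,[(round(b),a) for b,a in sorted(best)[:7]])
E
```

```text
w1 [0.4913 0.0576 0.118 ] 0.053012968788456884 30.794288165407192
w2 [0.6147 0.0134 0.118 ] 0.05523228336220839 110.25713801131498
w0 [(60, 174), (63, 172), (65, 162), (66, 170), (66, 176), (67, 160), (67, 168)]
w1 [(88, 26), (88, 28), (88, 30), (88, 32), (88, 34), (90, 24), (90, 36)]
w2 [(98, 88), (98, 90), (98, 92), (98, 94), (98, 96), (98, 98), (98, 100)]
w3 [(49, 164), (49, 166), (49, 168), (49, 170), (49, 172), (49, 174), (54, 162)]
```

```bash
python3 -c "
from station import manip
print(manip.sign_off())"
```

```text
the job is handed in; nothing more can be done
None
```

I tightened the four wing screws in cross order (front left, back right, front right, back left), each until the torque rose and the pads slipped at the stop. The bleed screw was then bottomed, held about half a second and backed off about 90°, and I handed the job in at 36 s; the verdict isn't shown to me.

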